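# Put away the sample cups and bottles beside the measuring microscope

### The job

Put this corner of the measuring bench in order: nest all the steel sample cups into one stack standing on the steel tray, fully home in one another, and then cover the stack with the lid. Stand every fallen bottle upright again in the bottle rail so that all the bottles stand in it, and leave the mouse, the screw and the loupe where they are.

Things in the scene. Friction and masses are not known exactly. Their poses are not given: they have to be found in the camera images.
- cup1: equal steel cup, may be absent. 60 mm high, stepped: from 28 mm up a round tube, 56 mm outside, 50 clear inside; below, a foot tapering from 45 to 40 mm. Wall 2.5. Nested, its step (28 mm up) lies on the rim below: each cup adds 32 mm, about 2 mm play all round. Stands mouth up on the bench. Origin: centre of the underside; z up out of the mouth. 0.11 kg
- cup2: equal steel cup, may be absent. 60 mm high, stepped: from 28 mm up a round tube, 56 mm outside, 50 clear inside; below, a foot tapering from 45 to 40 mm. Wall 2.5. Nested, its step (28 mm up) lies on the rim below: each cup adds 32 mm, about 2 mm play all round. Stands mouth up on the bench. Origin: centre of the underside; z up out of the mouth. 0.11 kg
- cup3: equal steel cup, may be absent. 60 mm high, stepped: from 28 mm up a round tube, 56 mm outside, 50 clear inside; below, a foot tapering from 45 to 40 mm. Wall 2.5. Nested, its step (28 mm up) lies on the rim below: each cup adds 32 mm, about 2 mm play all round. Stands mouth up on the bench. Origin: centre of the underside; z up out of the mouth. 0.11 kg
- cup4: equal steel cup, may be absent. 60 mm high, stepped: from 28 mm up a round tube, 56 mm outside, 50 clear inside; below, a foot tapering from 45 to 40 mm. Wall 2.5. Nested, its step (28 mm up) lies on the rim below: each cup adds 32 mm, about 2 mm play all round. Stands mouth up on the bench. Origin: centre of the underside; z up out of the mouth. 0.11 kg
- cup5: equal steel cup, may be absent. 60 mm high, stepped: from 28 mm up a round tube, 56 mm outside, 50 clear inside; below, a foot tapering from 45 to 40 mm. Wall 2.5. Nested, its step (28 mm up) lies on the rim below: each cup adds 32 mm, about 2 mm play all round. Stands mouth up on the bench. Origin: centre of the underside; z up out of the mouth. 0.11 kg
- lid: the one lid, fits any cup: steel plate 56 mm wide, 4 mm thick; below it a plug 45 mm wide, 6 mm deep that enters the cup's mouth; on top a round black knob 18 mm wide, 24 mm high; 34 mm tall in all. Lies plug down on the bench. Origin: centre of the plug's underside; z up through the knob. 0.08 kg
- tray: a shallow steel instrument tray fixed to the bench, 150 mm along its x by 130 mm along its y, rim 12 mm high, floor 3 mm thick. Origin: centre of its underside on the bench; z up
- rail: a white sheet-metal bottle rail fixed to the bench: a straight lane along its y, 440 mm long over all (432 mm inside), 48 mm wide inside across its x, floor 3 mm thick, lips 17 mm high all round. Origin: centre of its underside on the bench; z up
- bottle_a: square amber bottle: body 36 x 36 mm, 80 tall, then a round black cap 24 mm wide; 100 mm tall in all, 0.12 kg. Origin: centre of the underside; z from base to cap; x, y square to its flat sides. Stands in the rail at the start
- bottle_b: square amber bottle: body 36 x 36 mm, 80 tall, then a round black cap 24 mm wide; 100 mm tall in all, 0.12 kg. Origin: centre of the underside; z from base to cap; x, y square to its flat sides. Stands in the rail at the start
- bottle_c: square amber bottle: body 36 x 36 mm, 80 tall, then a round black cap 24 mm wide; 100 mm tall in all, 0.12 kg. Origin: centre of the underside; z from base to cap; x, y square to its flat sides. Lies on a flat side on the bench in front of the rail
- bottle_d: square amber bottle: body 36 x 36 mm, 80 tall, then a round black cap 24 mm wide; 100 mm tall in all, 0.12 kg. Origin: centre of the underside; z from base to cap; x, y square to its flat sides. Lies on a flat side on the bench in front of the rail; may be absent
- bottle_e: square amber bottle: body 36 x 36 mm, 80 tall, then a round black cap 24 mm wide; 100 mm tall in all, 0.12 kg. Origin: centre of the underside; z from base to cap; x, y square to its flat sides. Lies on a flat side on the bench in front of the rail; may be absent
- mouse: black computer mouse, 100 x 58 x 35 mm, not part of the work. Origin: centre of the underside
- screw: black socket-head screw standing on its 16 mm head, 40 mm tall, not part of the work. Origin: centre of the head's underside
- loupe: small standing loupe, 40 mm in diameter, 42 mm tall, not part of the work. Origin: centre of the underside

How it is judged:
By the outcome, as a careful person would: the job done as asked, in the order asked, and still so for the second after the job is handed in, with the robot touching nothing.
Of cup1, cup2, cup3, cup4, cup5 only 3 to 5 are there at a start; the rules pass over those that are not, and their reading is None.
Of bottle_d, bottle_e only 1 to 2 are there at a start; the rules pass over those that are not, and their reading is None.
At some moment in a run one of bottle_c may be knocked a few centimetres aside while the robot is not near it.
It also fails if it takes over 210 s, if anything falls off the work surface, if the arm or the gripper's body presses on something with over 40 N, if the wrist force passes 120 N, or if a joint passes its speed limit or range.

### The arm

A 6-joint arm with a two-finger parallel gripper is mounted at the origin on the work surface. World frame = base frame: x ahead of the robot, y to its left, z up, the work surface at z = 0. Lengths are in m, angles in rad, forces in N, time in s.
With the tool pointing down it reaches from about 0.35 to 0.775 m from the base axis. Payload 7.3 kg.
Tool frame: the origin (TCP) lies on the front face of the gripper's body, between the roots of the fingers; the fingertips stand ahead of it and the grasp point (between the pads) lies 47 mm ahead of it (finger_overhang is the z of the fingertips in the tool frame, in m); z points along the fingers, y is the line along which they close (so a half turn about z gives the same grasp; the last joint's range is limited). The gripper opens to 92 mm and grips with 3 to 60 N. Pads are 19 mm wide; open, the fingers measure 130 mm over their backs; the gripper's body (75 mm by 190 mm) begins 47 mm behind the grasp point.
Start: joints at [-1.276, 0.342, 1.524, -0, 1.275, -0.146], TCP at [0.224, -0.475, 0.292] pointing down, gripper open.
Joint ranges: [-2.53, 2.53], [-0.77, 2.02], [0.04, 2.7], [-1, 4.14], [0.28, 2.66], [-3.11, 3.11]. Speed limits (rad/s): [2.57, 2.57, 3.14, 3.14, 3.14, 3.14].

### API

Orientations are given as [roll, pitch, yaw] about the fixed x, y, z axes, in that order (R = Rz(yaw) Ry(pitch) Rx(roll)).
In Python, from cell import * gives the robot as it stands. The module is installed in compiled form; this text tells all that it offers.
- The arm moves only by the tool arm_command, never from a script. Its argument "series" is a list of rows, each an object of numbers: "x", "y", "z": the shift along the tool's x, y, z in mm; "rx", "ry", "rz": the turn, a rotation vector about the tool's x, y, z in degrees. A call has 1 to 20 rows; each row is the pose to reach, as a shift and turn from the pose commanded when the call began, along the tool's axes at that moment; what a row does not reach only later rows make up. A row lasts 1/10 s, in which the tool goes at most 50 mm and 8.59 degrees, less where a joint would pass 70% of its speed; a pose out of reach is approached as far as the arm can. A call with a gripper value outside its range is refused whole. "hand" is the finger opening in mm, from 0 to 91.8, set as the call begins (left out, the last holds). The fingers move at their own pace and stop on an object; "squeeze" is the grip in N (left out, the last holds). Time passes only in rows, so rows that repeat a pose let the fingers close. It gives the time, the measured TCP pose, the force, the opening and the grip force at its end, in the units of the state.
- observe(): the state, without advancing time (a new reading comes with each control period).
- read_camera(name): name is "scene" or "top"; returns a dict with "pixels" (400x640x3 uint8, blue, green, red), "K" (3x3 intrinsics, pixels), "rvec" (rotation vector, rad) and "tvec" (3), from world to camera coordinates, as OpenCV has them. Camera axes: x right, y down, z forward; pixel columns grow to the right and rows downward; lengths in m; the calibration is good to about 2 mm. A picture is of the moment at which its call begins. There is no depth.
- hand_in(): hands the job in; it is judged then, once.
Trained networks look in a picture, given as the dict that the camera call returned (one of the last four; its "shot" number tells which), for a name from the list of things; names that differ only in an ending like _2 or _b are one class to them, and where a whole thing is asked for, a point or a joint stands for the part that bears it (a point fixed in the world has none). Each returns a list of dicts, best first, with "confidence" (0 to 1); they miss things now and then, are a little off and sometimes report something else, mostly with a low value. They report only what shows in the picture. A call takes as long as a camera call.
- boxes_of(picture, query): "point" ([x, y, z] in m, in world coordinates, good to about 4 mm: the middle of the surface that is visible of it).
- trace(picture, query): "pixels" (400x640 bool, what is visible of it).
- mark_of(picture, query): "point" ([x, y, z] in m, in world coordinates, good to about 4 mm: a listed point, or the origin of a listed thing).
The state is a dict: "time": time; "qpos": joint angles; "qvel": joint speeds; "joint_efforts": joint torques, N m; "tool_pos": TCP position; "tool_rot": TCP orientation; "contact_force": force on the tool from outside, world axes, zero at the start; "torque": the same for the moment, N m; "opening": finger opening in m; "grip_force": force on a finger pad.
Only numpy, scipy, OpenCV 4.12 (cv2) and the standard library are available. Lean on these libraries where they do the work, as an engineer would, in place of code of your own. Each camera call takes 0.05 s, during which the arm holds its last target. There are 200 camera calls.

## Working session

There is one attempt and no reset: what is moved stays moved. The work goes in short steps, Python scripts to look and compute and a tool call to move; the robot and the scene stay as the last step left them, time stands still between calls to the robot, and variables do not carry over. Pictures are saved under pics/ and viewed, at most 14 in all, crops included, and the job is handed in when it is done.

Besides the shell and the picture viewer there is one more tool, called after "Call:" as name([rows], argument=value, ...), one row to a line, values as JSON. arm_command: Moves the arm, as the interface text tells. Its arguments: {"type":"object","properties":{"series":{"type":"array"},"hand":{"type":"number"},"squeeze":{"type":"number"}},"required":["series"]}

```bash
mkdir -p pics
cat > h.py <<'E'
from cell import *
import numpy as np, cv2
from scipy.spatial.transform import Rotation as R
def proj(p,P):
    return cv2.projectPoints(np.float64(P).reshape(-1,1,3),p["rvec"],p["tvec"],p["K"],None)[0].reshape(-1,2)
def ray(p,uv):
    Rm=cv2.Rodrigues(np.float64(p["rvec"]))[0];t=np.float64(p["tvec"]).ravel()
    d=Rm.T@np.linalg.inv(p["K"])@np.array([uv[0],uv[1],1.]);return -Rm.T@t,d
def onz(p,uv,z):
    c,d=ray(p,uv);return c+d*(z-c[2])/d[2]
def tri(p1,u1,p2,u2):
    c1,d1=ray(p1,u1);c2,d2=ray(p2,u2);d1/=np.linalg.norm(d1);d2/=np.linalg.norm(d2)
    s=np.linalg.lstsq(np.c_[d1,-d2],c2-c1,rcond=None)[0];a=c1+s[0]*d1;b=c2+s[1]*d2
    return (a+b)/2,np.linalg.norm(a-b)
E
python3 - <<'E'
from h import *
np.set_printoptions(precision=3,suppress=True)
s=observe();print(s)
for n in("scene","top"):
    p=read_camera(n);cv2.imwrite(f"pics/{n}0.png",p["pixels"]);print(n,ray(p,(320,200)))
    for q in("cup1","lid","tray","rail","bottle_a","mouse","screw","loupe"):
        print(q,"mark",[(np.round(r["point"],3).tolist(),round(r["confidence"],2)) for r in mark_of(p,q)],"box",[(np.round(r["point"],3).tolist(),round(r["confidence"],2)) for r in boxes_of(p,q)])
E
```

```text
{'time': 0.0, 'qpos': array([-1.276,  0.343,  1.525, -0.   ,  1.275, -0.146]), 'qvel': array([ 0.001,  0.001, -0.001, -0.001,  0.   ,  0.002]), 'joint_efforts': array([ -0.001, -43.125, -24.421,   0.072,   0.056,  -0.   ]), 'tool_pos': array([ 0.224, -0.474,  0.292]), 'tool_rot': array([-3.14 , -0.   ,  0.441]), 'contact_force': array([ 0.319, -0.616, -0.033]), 'torque': array([-0.067,  0.057,  0.013]), 'grip_force': 0.0, 'opening': 0.09161731775270023}
scene (array([ 1.283, -0.41 ,  0.57 ]), array([-0.704,  0.442, -0.556]))
cup1 mark [([0.66, -0.06, -0.002], 0.91), ([0.436, -0.05, 0.002], 0.88), ([0.546, -0.06, -0.002], 0.8), ([0.533, -0.15, 0.001], 0.65)] box [([0.67, -0.064, 0.042], 0.92), ([0.552, -0.152, 0.04], 0.74), ([0.558, -0.066, 0.042], 0.59)]
lid mark [([0.657, -0.164, -0.005], 0.95)] box [([0.663, -0.17, 0.006], 0.57)]
tray mark [] box [([0.571, -0.325, 0.003], 0.86), ([0.395, 0.174, 0.024], 0.54), ([0.509, 0.091, 0.031], 0.51)]
rail mark [([0.621, 0.283, -0.002], 0.72)] box [([0.706, 0.2, 0.004], 0.95)]
bottle_a mark [([0.371, 0.227, 0.013], 0.91), ([0.478, 0.141, 0.019
[... 908 characters left out ...]
68, -0.326, 0.004], 0.72)]
rail mark [([0.624, 0.288, -0.002], 0.59), ([0.478, 0.143, 0.018], 0.4)] box [([0.596, 0.307, 0.003], 0.66)]
bottle_a mark [([0.734, 0.191, 0.002], 0.82), ([0.477, 0.142, 0.019], 0.82), ([0.618, 0.291, 0.002], 0.7), ([0.371, 0.229, 0.017], 0.55)] box [([0.492, 0.093, 0.038], 0.9), ([0.388, 0.182, 0.036], 0.76), ([0.728, 0.186, 0.08], 0.7), ([0.613, 0.279, 0.08], 0.66)]
mouse mark [([0.763, -0.251, 0.001], 0.81)] box [([0.759, -0.247, 0.031], 0.56)]
screw mark [([0.375, -0.24, -0.001], 0.43)] box [([0.375, -0.238, 0.014], 0.45), ([0.729, 0.182, 0.079], 0.45)]
loupe mark [([0.783, 0.035, -0.002], 0.67)] box [([0.779, 0.034, 0.041], 0.84), ([0.73, 0.185, 0.08], 0.53)]
```

View pics/top0.png

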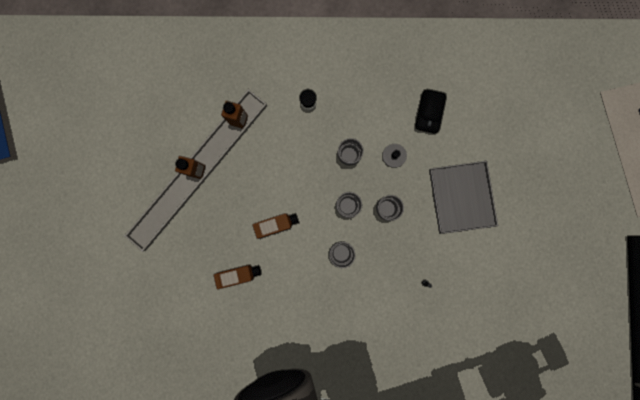

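View pics/scene0.png

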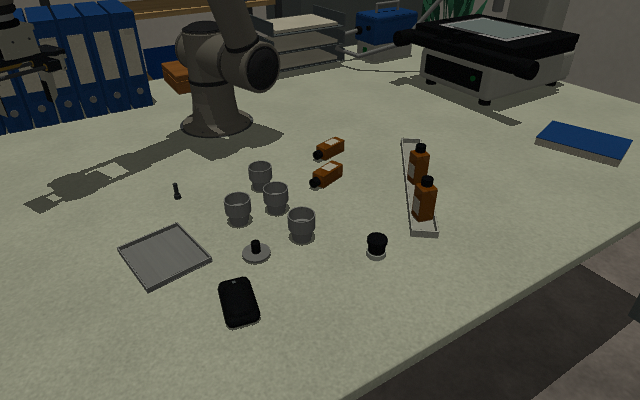

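The top picture shows four cups at (349,153), (347,205), (388,208) and (341,254), and the lid at (394,156). The tray is at (463,198), and the rail runs from (257,98) to (137,243) with bottles standing at (233,112) and (188,166). Two bottles have fallen, at (272,226) and (235,277), with their caps to the right. The scene picture agrees. Next I refine the poses with a two-view silhouette fit.

```bash
cat >> h.py <<'E'
from scipy.optimize import minimize
def circ(r,z,n=24):
    a=np.linspace(0,2*np.pi,n,endpoint=False);return np.c_[r*np.cos(a),r*np.sin(a),0*a+z]
def box(x,y,z0,z1): return np.array([[sx*x/2,sy*y/2,z] for sx in(-1,1) for sy in(-1,1) for z in(z0,z1)])
CUP=[np.r_[circ(.028,.028),circ(.028,.06)],np.r_[circ(.02,0),circ(.0225,.028)]]
LID=[np.r_[circ(.028,.006),circ(.028,.010)],np.r_[circ(.009,.010),circ(.009,.034)]]
BOT=[box(.036,.036,0,.08),np.r_[circ(.012,.08),circ(.012,.1)]]
TRAY=[box(.15,.13,0,.012)]
def sil(p,parts,T):
    m=np.zeros((1600,2560),np.uint8)
    for P in parts:
        uv=proj(p,P@T[0].T+T[1]);h=cv2.convexHull(np.float32((uv+.5)*4-.5))
        cv2.fillConvexPoly(m,np.int32(np.round(h*16)),255,shift=4)
    return cv2.resize(m,(640,400),interpolation=cv2.INTER_AREA)/255.
def fit(views,parts,x0,pose,step):
    # views: [(pic,mask)]
    def cost(x):
        return sum(np.abs(sil(p,parts,pose(x))-m).sum()/m.sum() for p,m in views)
    x0=np.array(x0,float);S=np.vstack([x0]+[x0+np.eye(len(x0))[i]*step[i] for i in range(len(x0))])
    r=minimize(cost,x0,method="Nelder-Mead",options=dict(initial_simplex=S,maxiter=90,xatol=2e-4,fatol=1e-4))
    return r.x,r.fun
def up(x): return np.eye(3),np.array([x[0],x[1],x[2]])
def upyaw(x): return R.from_euler("z",x[3]).as_matrix(),np.array(x[:3])
def lying(x): # x,y of base centre, z of axis, yaw of base->cap
    return (R.from_euler("z",x[3])*R.from_euler("y",np.pi/2)).as_matrix(),np.array(x[:3])
def masks(p,q): return [(r["pixels"],r["confidence"]) for r in trace(p,q)]
def pick(p,ms,parts,T):
    s=sil(p,parts,T);b=[(np.minimum(s,m).sum()/np.maximum(s,m).sum(),i) for i,(m,c) in enumerate(ms)]
    return max(b) if b else (0,None)
def locate(parts,pose,guesses,q,step,names=("top","scene")):
    V=[]
    for n in names:
        p=read_camera(n);V.append((p,masks(p,q)))
    out=[]
    for g in guesses:
        vs=[];ious=[]
        for p,ms in V:
            iou,i=pick(p,ms,parts,pose(g));ious.append(round(iou,2))
            if iou>.4: vs.append((p,ms[i][0].astype(float)))
        if vs:
            x,f=fit(vs,parts,g,pose,step);out.append((np.round(x,4),round(f/len(vs),2),ious))
        else: out.append((None,9,ious))
    return out
E
python3 - <<'E'
from h import *
import cell;print([k for k in dir(cell) if k[0]!='_'],getattr(cell,'finger_overhang',None))
s3=[.004]*3
for r in locate(CUP,up,[(.663,-.064,0),(.545,-.062,0),(.535,-.151,0),(.434,-.051,0)],"cup1",s3): print("cup",r)
for r in locate(LID,up,[(.659,-.164,0)],"lid",s3): print("lid",r)
for r in locate(TRAY,upyaw,[(.57,-.325,0,.07)],"tray",s3+[.05]): print("tray",r)
for r in locate(BOT,lying,[(.478,.142,.018,-1.35),(.371,.228,.018,-1.4)],"bottle_c",s3+[.1]): print("lying",r)
for r in locate(BOT,upyaw,[(.736,.193,.003,.6),(.62,.29,.003,.1)],"bottle_a",s3+[.2]): print("stand",r)
p=read_camera("top")
for m,c in masks(p,"rail"):
    rr=cv2.minAreaRect(np.argwhere(m)[:,::-1].astype(np.float32));b=cv2.boxPoints(rr);print("rail",c,rr[1],[onz(p,u,.017)[:2].round(3).tolist() for u in b])
E
```

```text
['IKError', 'boxes_of', 'finger_overhang', 'hand_in', 'mark_of', 'observe', 'read_camera', 'trace'] 0.0655
cup (array([ 0.66  , -0.0648,  0.0016]), np.float64(0.1), [np.float64(0.85), np.float64(0.88)])
cup (array([ 0.5187, -0.0512, -0.0172]), np.float64(0.03), [np.float64(0.0), np.float64(0.91)])
cup (array([ 5.378e-01, -1.519e-01,  4.000e-04]), np.float64(0.06), [np.float64(0.87), np.float64(0.92)])
cup (array([ 0.4371, -0.0496,  0.0013]), np.float64(0.13), [np.float64(0.85), np.float64(0.82)])
lid (array([ 0.6614, -0.169 ,  0.0011]), np.float64(0.09), [np.float64(0.75), np.float64(0.8)])
tray (array([ 5.679e-01, -3.235e-01,  5.000e-04,  1.475e-01]), np.float64(0.03), [np.float64(0.92), np.float64(0.92)])
lying (array([ 0.4809,  0.1435,  0.0175, -1.2269]), np.float64(0.11), [np.float64(0.57), np.float64(0.74)])
lying (array([ 0.3683,  0.2267,  0.0171, -1.2707]), np.float64(0.1), [np.float64(0.81), np.float64(0.81)])
stand (array([0.7384, 0.1935, 0.0019, 1.1833]), np.float64(0.14), [np.float64(0.75), np.float64(0.8)])
stand (array([ 0.619 ,  0.287 ,  0.005 , -0.3155]), np.float64(0.15), [np.float64(0.78), np.float64(0.81)])
rail 0.62 (26.84573745727539, 192.959716796875) [[0.465, 0.443], [0.811, 0.17], [0.771, 0.122], [0.427, 0.394]]
```

```bash
cat >> h.py <<'E'
def rel(pos,rpy):
    s=observe();R0=R.from_euler("xyz",s["tool_rot"]);d=R0.inv().apply(np.array(pos)-s["tool_pos"])*1000
    w=(R0.inv()*R.from_euler("xyz",rpy)).as_rotvec(degrees=True)
    print("t",round(s["time"],1),"xyz",d.round(1),"rot",w.round(2),"n",max(np.linalg.norm(d)/50,np.linalg.norm(w)/8.59).round(1));
E
python3 -c "
from h import *
rel((.538,-.152,.16),(np.pi,0,np.pi/2))"
```

```text
t 2.8 xyz [ 421.7 -158.   132.2] rot [  0.     0.   -64.74] n 9.4
```

Call:
arm_command([
  {"x": 45, "y": -17, "z": 14, "rz": -7},
  {"x": 90, "y": -34, "z": 28, "rz": -14},
  {"x": 135, "y": -51, "z": 42, "rz": -21},
  {"x": 180, "y": -68, "z": 57, "rz": -28},
  {"x": 225, "y": -84, "z": 71, "rz": -35},
  {"x": 270, "y": -101, "z": 85, "rz": -42},
  {"x": 315, "y": -118, "z": 99, "rz": -49},
  {"x": 360, "y": -135, "z": 113, "rz": -56},
  {"x": 400, "y": -150, "z": 126, "rz": -63},
  {"x": 422, "y": -158, "z": 132, "rz": -64.7},
  {"x": 422, "y": -158, "z": 132, "rz": -64.7},
  {"x": 422, "y": -158, "z": 132, "rz": -64.7},
], hand=78, squeeze=20)

```text
invalid input
```

```bash
python3 -c "
from h import *
s=observe();print(s['qpos'].round(3),s['tool_pos'],s['tool_rot'],s['time'])
rel((.538,-.152,.095),(np.pi,0,np.pi/2))"
```

```text
[-1.276  0.342  1.524 -0.     1.275 -0.146] [ 0.22402619 -0.47480897  0.29222528] [3.14153496e+00 1.69690419e-05 4.40803691e-01] 2.8
t 2.8 xyz [ 421.7 -158.   197.2] rot [  0.     0.   -64.74] n 9.8
```

Call:
arm_command([
  {"x": 45, "y": -17, "z": 14, "rx": 0, "ry": 0, "rz": -7},
  {"x": 90, "y": -34, "z": 28, "rx": 0, "ry": 0, "rz": -14},
  {"x": 135, "y": -51, "z": 42, "rx": 0, "ry": 0, "rz": -21},
  {"x": 180, "y": -68, "z": 57, "rx": 0, "ry": 0, "rz": -28},
  {"x": 225, "y": -84, "z": 71, "rx": 0, "ry": 0, "rz": -35},
  {"x": 270, "y": -101, "z": 85, "rx": 0, "ry": 0, "rz": -42},
  {"x": 315, "y": -118, "z": 99, "rx": 0, "ry": 0, "rz": -49},
  {"x": 360, "y": -135, "z": 113, "rx": 0, "ry": 0, "rz": -56},
  {"x": 400, "y": -150, "z": 126, "rx": 0, "ry": 0, "rz": -63},
  {"x": 422, "y": -158, "z": 132, "rx": 0, "ry": 0, "rz": -64.7},
  {"x": 422, "y": -158, "z": 132, "rx": 0, "ry": 0, "rz": -64.7},
], hand=78, squeeze=20)

```text
time: 3.9
tool_pos: [0.5396, -0.1492, 0.159]
tool_rot: [-3.141, -0.001, 1.575]
contact_force: [0.1, -0.2, -0.2]
opening: 0.0778
grip_force: 0.0
```

```bash
python3 -c "
from h import *
s=observe();print(s['qpos'].round(3),s['tool_pos'],s['tool_rot'],s['time'])
rel((.538,-.152,.095),(np.pi,0,np.pi/2))"
```

```text
[-4.070e-01  5.420e-01  1.602e+00  1.000e-03  9.990e-01 -4.110e-01] [ 0.53964589 -0.14922509  0.15902269] [-3.14069938e+00 -9.27853035e-04  1.57452865e+00] 3.9
t 3.9 xyz [-2.8 -1.6 64. ] rot [-0.05 -0.05  0.21] n 1.3
```

Call:
arm_command([
  {"x": 0, "y": 0, "z": 30, "rx": 0, "ry": 0, "rz": 0},
  {"x": 0, "y": 0, "z": 55, "rx": 0, "ry": 0, "rz": 0},
  {"x": 0, "y": 0, "z": 65, "rx": 0, "ry": 0, "rz": 0},
  {"x": 0, "y": 0, "z": 65, "rx": 0, "ry": 0, "rz": 0},
  {"x": 0, "y": 0, "z": 65, "rx": 0, "ry": 0, "rz": 0},
])

```text
time: 4.4
tool_pos: [0.5386, -0.1526, 0.0962]
tool_rot: [3.14, 0.001, 1.569]
contact_force: [-0.1, -0.1, -0.5]
opening: 0.0779
grip_force: 0.0
```

Call:
arm_command([
  {"x": 0, "y": 0, "z": 0, "rx": 0, "ry": 0, "rz": 0},
  {"x": 0, "y": 0, "z": 0, "rx": 0, "ry": 0, "rz": 0},
  {"x": 0, "y": 0, "z": 0, "rx": 0, "ry": 0, "rz": 0},
  {"x": 0, "y": 0, "z": 0, "rx": 0, "ry": 0, "rz": 0},
  {"x": 0, "y": 0, "z": 0, "rx": 0, "ry": 0, "rz": 0},
  {"x": 0, "y": 0, "z": 0, "rx": 0, "ry": 0, "rz": 0},
], hand=50)

```text
time: 5.0
tool_pos: [0.5385, -0.152, 0.0958]
tool_rot: [3.141, 0.001, 1.57]
contact_force: [-0.9, -0.5, 6.2]
opening: 0.0556
grip_force: 20.0
```

Call:
arm_command([
  {"x": 0, "y": 0, "z": -30, "rx": 0, "ry": 0, "rz": 0},
  {"x": -10, "y": 2, "z": -55, "rx": 0, "ry": 0, "rz": 0},
  {"x": -45, "y": 8, "z": -55, "rx": 0, "ry": 0, "rz": 0},
  {"x": -85, "y": 15, "z": -55, "rx": 0, "ry": 0, "rz": 0},
  {"x": -125, "y": 22, "z": -55, "rx": 0, "ry": 0, "rz": 0},
  {"x": -160, "y": 27, "z": -50, "rx": 0, "ry": 0, "rz": 0},
  {"x": -171.5, "y": 29.5, "z": -40, "rx": 0, "ry": 0, "rz": 0},
  {"x": -171.5, "y": 29.5, "z": -25, "rx": 0, "ry": 0, "rz": 0},
  {"x": -171.5, "y": 29.5, "z": -12, "rx": 0, "ry": 0, "rz": 0},
  {"x": -171.5, "y": 29.5, "z": -5, "rx": 0, "ry": 0, "rz": 0},
  {"x": -171.5, "y": 29.5, "z": -3.5, "rx": 0, "ry": 0, "rz": 0},
  {"x": -171.5, "y": 29.5, "z": -3.5, "rx": 0, "ry": 0, "rz": 0},
  {"x": -171.5, "y": 29.5, "z": -3.5, "rx": 0, "ry": 0, "rz": 0},
])

```text
time: 6.3
tool_pos: [0.5679, -0.3224, 0.0987]
tool_rot: [3.142, -0.0, 1.571]
contact_force: [0.6, 0.8, -1.7]
opening: 0.0557
grip_force: 20.0
```

Call:
arm_command([
  {"x": 0, "y": 0, "z": 0, "rx": 0, "ry": 0, "rz": 0},
  {"x": 0, "y": 0, "z": 0, "rx": 0, "ry": 0, "rz": 0},
  {"x": 0, "y": 0, "z": 0, "rx": 0, "ry": 0, "rz": 0},
  {"x": 0, "y": 0, "z": -20, "rx": 0, "ry": 0, "rz": 0},
  {"x": 0, "y": 0, "z": -60, "rx": 0, "ry": 0, "rz": 0},
  {"x": 0, "y": 0, "z": -90, "rx": 0, "ry": 0, "rz": 0},
  {"x": 40, "y": 0, "z": -90, "rx": 0, "ry": 0, "rz": 0},
  {"x": 80, "y": 0, "z": -90, "rx": 0, "ry": 0, "rz": 0},
  {"x": 80, "y": 0, "z": -90, "rx": 0, "ry": 0, "rz": 0},
], hand=74)

```text
time: 7.2
tool_pos: [0.5676, -0.2391, 0.1892]
tool_rot: [-3.141, -0.002, 1.574]
contact_force: [-0.2, -0.6, 0.6]
opening: 0.074
grip_force: 0.0
```

Run:
```python
from h import *
s3=[.004]*3
for r in locate(CUP,up,[(.660,-.064,0),(.545,-.062,0),(.568,-.3235,.003),(.436,-.05,0)],"cup1",s3): print("cup",r)
rel((.545,-.062,.16),(np.pi,0,np.pi/2))
```

```text
cup (array([ 0.6601, -0.0649,  0.0007]), np.float64(0.07), [np.float64(0.91), np.float64(0.95)])
cup (array([ 5.425e-01, -6.250e-02,  2.000e-04]), np.float64(0.1), [np.float64(0.84), np.float64(0.91)])
cup (array([ 0.5621, -0.3215, -0.0011]), np.float64(0.04), [np.float64(0.0), np.float64(0.93)])
cup (array([ 0.4367, -0.0498,  0.0012]), np.float64(0.1), [np.float64(0.95), np.float64(0.86)])
t 7.4 xyz [182.3 -23.1  28.7] rot [ 0.02  0.04 -0.07] n 3.7
```

Call:
arm_command([
  {"x": 45, "y": -6, "z": 5, "rx": 0, "ry": 0, "rz": 0},
  {"x": 90, "y": -12, "z": 15, "rx": 0, "ry": 0, "rz": 0},
  {"x": 135, "y": -18, "z": 29, "rx": 0, "ry": 0, "rz": 0},
  {"x": 170, "y": -24, "z": 29, "rx": 0, "ry": 0, "rz": 0},
  {"x": 181.5, "y": -25.5, "z": 29, "rx": 0, "ry": 0, "rz": 0},
  {"x": 181.5, "y": -25.5, "z": 40, "rx": 0, "ry": 0, "rz": 0},
  {"x": 181.5, "y": -25.5, "z": 65, "rx": 0, "ry": 0, "rz": 0},
  {"x": 181.5, "y": -25.5, "z": 85, "rx": 0, "ry": 0, "rz": 0},
  {"x": 181.5, "y": -25.5, "z": 94, "rx": 0, "ry": 0, "rz": 0},
  {"x": 181.5, "y": -25.5, "z": 94, "rx": 0, "ry": 0, "rz": 0},
  {"x": 181.5, "y": -25.5, "z": 94, "rx": 0, "ry": 0, "rz": 0},
])

```text
time: 8.5
tool_pos: [0.5429, -0.063, 0.0949]
tool_rot: [3.141, 0.0, 1.569]
contact_force: [-0.0, 0.2, 0.5]
opening: 0.0744
grip_force: 0.0
```

Call:
arm_command([
  {"x": 0, "y": 0, "z": 0, "rx": 0, "ry": 0, "rz": 0},
  {"x": 0, "y": 0, "z": 0, "rx": 0, "ry": 0, "rz": 0},
  {"x": 0, "y": 0, "z": 0, "rx": 0, "ry": 0, "rz": 0},
  {"x": 0, "y": 0, "z": 0, "rx": 0, "ry": 0, "rz": 0},
  {"x": 0, "y": 0, "z": 0, "rx": 0, "ry": 0, "rz": 0},
], hand=50)

```text
time: 9.0
tool_pos: [0.5428, -0.062, 0.0954]
tool_rot: [3.14, 0.001, 1.57]
contact_force: [-0.7, -0.6, 6.1]
opening: 0.0563
grip_force: 20.0
```

Run:
```python
from h import *
s3=[.004]*3
for r in locate(CUP,up,[(.568,-.3235,.003)],"cup1",s3): print("cup",r)
```

```text
cup (array([ 0.5681, -0.3223,  0.0036]), np.float64(0.06), [np.float64(0.94), np.float64(0.92)])
```

Call:
arm_command([
  {"x": 0, "y": 0, "z": -30, "rx": 0, "ry": 0, "rz": 0},
  {"x": -10, "y": 2, "z": -70, "rx": 0, "ry": 0, "rz": 0},
  {"x": -45, "y": 5, "z": -95, "rx": 0, "ry": 0, "rz": 0},
  {"x": -90, "y": 9, "z": -97, "rx": 0, "ry": 0, "rz": 0},
  {"x": -135, "y": 13, "z": -97, "rx": 0, "ry": 0, "rz": 0},
  {"x": -180, "y": 17, "z": -97, "rx": 0, "ry": 0, "rz": 0},
  {"x": -225, "y": 21, "z": -97, "rx": 0, "ry": 0, "rz": 0},
  {"x": -250, "y": 24, "z": -97, "rx": 0, "ry": 0, "rz": 0},
  {"x": -260, "y": 25.2, "z": -97, "rx": 0, "ry": 0, "rz": 0},
  {"x": -260, "y": 25.2, "z": -90, "rx": 0, "ry": 0, "rz": 0},
  {"x": -260, "y": 25.2, "z": -75, "rx": 0, "ry": 0, "rz": 0},
  {"x": -260, "y": 25.2, "z": -60, "rx": 0, "ry": 0, "rz": 0},
  {"x": -260, "y": 25.2, "z": -50, "rx": 0, "ry": 0, "rz": 0},
  {"x": -260, "y": 25.2, "z": -42, "rx": 0, "ry": 0, "rz": 0},
  {"x": -260, "y": 25.2, "z": -37, "rx": 0, "ry": 0, "rz": 0},
  {"x": -260, "y": 25.2, "z": -35.5, "rx": 0, "ry": 0, "rz": 0},
  {"x": -260, "y": 25.2, "z": -35.5, "rx": 0, "ry": 0, "rz": 0},
  {"x": -260, "y": 25.2, "z": -35.5, "rx": 0, "ry": 0, "rz": 0},
])

```text
time: 11.0
tool_pos: [0.5675, -0.322, 0.1306]
tool_rot: [3.141, 0.001, 1.57]
contact_force: [0.2, -0.4, -0.7]
opening: 0.0566
grip_force: 20.0
```

Home height reached without any contact force; I release, retreat and go to cup A.

Call:
arm_command([
  {"x": 0, "y": 0, "z": 0, "rx": 0, "ry": 0, "rz": 0},
  {"x": 0, "y": 0, "z": 0, "rx": 0, "ry": 0, "rz": 0},
  {"x": 0, "y": 0, "z": 0, "rx": 0, "ry": 0, "rz": 0},
  {"x": 0, "y": 0, "z": -20, "rx": 0, "ry": 0, "rz": 0},
  {"x": 0, "y": 0, "z": -55, "rx": 0, "ry": 0, "rz": 0},
  {"x": 40, "y": 15, "z": -60, "rx": 0, "ry": 0, "rz": 0},
  {"x": 80, "y": 30, "z": -60, "rx": 0, "ry": 0, "rz": 0},
  {"x": 125, "y": 45, "z": -50, "rx": 0, "ry": 0, "rz": 0},
  {"x": 165, "y": 60, "z": -40, "rx": 0, "ry": 0, "rz": 0},
  {"x": 205, "y": 75, "z": -32, "rx": 0, "ry": 0, "rz": 0},
  {"x": 240, "y": 87, "z": -30, "rx": 0, "ry": 0, "rz": 0},
  {"x": 257, "y": 92, "z": -30, "rx": 0, "ry": 0, "rz": 0},
  {"x": 257, "y": 92, "z": -20, "rx": 0, "ry": 0, "rz": 0},
  {"x": 257, "y": 92, "z": 0, "rx": 0, "ry": 0, "rz": 0},
  {"x": 257, "y": 92, "z": 20, "rx": 0, "ry": 0, "rz": 0},
  {"x": 257, "y": 92, "z": 35, "rx": 0, "ry": 0, "rz": 0},
  {"x": 257, "y": 92, "z": 35, "rx": 0, "ry": 0, "rz": 0},
  {"x": 257, "y": 92, "z": 35, "rx": 0, "ry": 0, "rz": 0},
], hand=74)

```text
time: 12.8
tool_pos: [0.6595, -0.066, 0.0953]
tool_rot: [-3.142, 0.0, 1.569]
contact_force: [0.2, 0.8, 0.1]
opening: 0.074
grip_force: 0.0
```

Call:
arm_command([
  {"x": 0, "y": 0, "z": 0, "rx": 0, "ry": 0, "rz": 0},
  {"x": 0, "y": 0, "z": 0, "rx": 0, "ry": 0, "rz": 0},
  {"x": 0, "y": 0, "z": 0, "rx": 0, "ry": 0, "rz": 0},
  {"x": 0, "y": 0, "z": 0, "rx": 0, "ry": 0, "rz": 0},
  {"x": 0, "y": 0, "z": 0, "rx": 0, "ry": 0, "rz": 0},
], hand=50)

```text
time: 13.3
tool_pos: [0.6599, -0.0651, 0.0962]
tool_rot: [3.14, 0.001, 1.57]
contact_force: [-0.2, -0.8, 4.9]
opening: 0.0569
grip_force: 20.0
```

Run:
```python
from h import *
s3=[.004]*3
ST2=CUP+[P+np.array([0,0,.032]) for P in CUP]
for r in locate(ST2,up,[(.568,-.322,.003)],"cup1",s3): print("stack",r)
for n in("top","scene"):
    p=read_camera(n);u=proj(p,[.568,-.322,.09])[0].astype(int);c=p["pixels"][max(u[1]-60,0):u[1]+60,max(u[0]-60,0):u[0]+60]
    cv2.imwrite(f"pics/{n}1.png",cv2.resize(c,None,fx=4,fy=4,interpolation=cv2.INTER_CUBIC))
    for nm in range(3):
        pass
    print(n,[(m.sum(),np.round(np.argwhere(m).mean(0)),c) for m,c in masks(p,"cup1")])
```

```text
stack (array([ 0.5675, -0.3224,  0.0041]), np.float64(0.53), [np.float64(0.77), np.float64(0.56)])
top [(np.int64(746), array([194., 476.]), 0.7), (np.int64(113), array([196., 457.]), 0.46), (np.int64(40), array([283., 426.]), 0.34)]
scene [(np.int64(462), array([228., 297.]), 0.89), (np.int64(398), array([175., 257.]), 0.86), (np.int64(847), array([224., 156.]), 0.71), (np.int64(605), array([248., 163.]), 0.57)]
```

View pics/scene1.png

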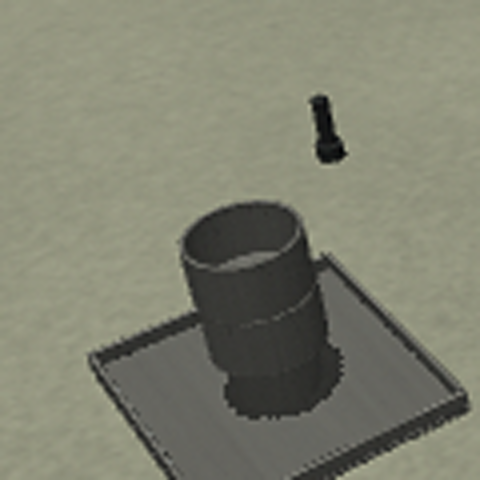

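The crop shows the second cup fully home on the first: only a thin joint line near (265,320), with both cups coaxial on the tray. Third cup next.

Call:
arm_command([
  {"x": 0, "y": 0, "z": -30, "rx": 0, "ry": 0, "rz": 0},
  {"x": 0, "y": 0, "z": -70, "rx": 0, "ry": 0, "rz": 0},
  {"x": -30, "y": -10, "z": -105, "rx": 0, "ry": 0, "rz": 0},
  {"x": -65, "y": -23, "z": -125, "rx": 0, "ry": 0, "rz": 0},
  {"x": -105, "y": -37, "z": -130, "rx": 0, "ry": 0, "rz": 0},
  {"x": -145, "y": -52, "z": -130, "rx": 0, "ry": 0, "rz": 0},
  {"x": -185, "y": -66, "z": -130, "rx": 0, "ry": 0, "rz": 0},
  {"x": -225, "y": -80, "z": -130, "rx": 0, "ry": 0, "rz": 0},
  {"x": -250, "y": -89, "z": -130, "rx": 0, "ry": 0, "rz": 0},
  {"x": -257, "y": -92, "z": -130, "rx": 0, "ry": 0, "rz": 0},
  {"x": -257, "y": -92, "z": -122, "rx": 0, "ry": 0, "rz": 0},
  {"x": -257, "y": -92, "z": -107, "rx": 0, "ry": 0, "rz": 0},
  {"x": -257, "y": -92, "z": -92, "rx": 0, "ry": 0, "rz": 0},
  {"x": -257, "y": -92, "z": -82, "rx": 0, "ry": 0, "rz": 0},
  {"x": -257, "y": -92, "z": -74, "rx": 0, "ry": 0, "rz": 0},
  {"x": -257, "y": -92, "z": -69, "rx": 0, "ry": 0, "rz": 0},
  {"x": -257, "y": -92, "z": -67, "rx": 0, "ry": 0, "rz": 0},
  {"x": -257, "y": -92, "z": -67, "rx": 0, "ry": 0, "rz": 0},
  {"x": -257, "y": -92, "z": -67, "rx": 0, "ry": 0, "rz": 0},
])

```text
time: 15.6
tool_pos: [0.5678, -0.3218, 0.1632]
tool_rot: [3.14, 0.001, 1.57]
contact_force: [0.6, 0.3, 4.7]
opening: 0.057
grip_force: 20.0
```

Call:
arm_command([
  {"x": 0, "y": 0, "z": 0, "rx": 0, "ry": 0, "rz": 0},
  {"x": 0, "y": 0, "z": 0, "rx": 0, "ry": 0, "rz": 0},
  {"x": 0, "y": 0, "z": 0, "rx": 0, "ry": 0, "rz": 0},
  {"x": 0, "y": 0, "z": -20, "rx": 0, "ry": 0, "rz": 0},
  {"x": 0, "y": 0, "z": -55, "rx": 0, "ry": 0, "rz": 0},
  {"x": 40, "y": -20, "z": -55, "rx": 0, "ry": 0, "rz": 0},
  {"x": 80, "y": -40, "z": -50, "rx": 0, "ry": 0, "rz": 0},
  {"x": 120, "y": -60, "z": -35, "rx": 0, "ry": 0, "rz": 0},
  {"x": 160, "y": -80, "z": -20, "rx": 0, "ry": 0, "rz": 0},
  {"x": 200, "y": -100, "z": -10, "rx": 0, "ry": 0, "rz": 0},
  {"x": 240, "y": -116, "z": 0, "rx": 0, "ry": 0, "rz": 0},
  {"x": 265, "y": -128, "z": 0, "rx": 0, "ry": 0, "rz": 0},
  {"x": 272, "y": -131.3, "z": 5, "rx": 0, "ry": 0, "rz": 0},
  {"x": 272, "y": -131.3, "z": 20, "rx": 0, "ry": 0, "rz": 0},
  {"x": 272, "y": -131.3, "z": 40, "rx": 0, "ry": 0, "rz": 0},
  {"x": 272, "y": -131.3, "z": 58, "rx": 0, "ry": 0, "rz": 0},
  {"x": 272, "y": -131.3, "z": 68, "rx": 0, "ry": 0, "rz": 0},
  {"x": 272, "y": -131.3, "z": 68, "rx": 0, "ry": 0, "rz": 0},
  {"x": 272, "y": -131.3, "z": 68, "rx": 0, "ry": 0, "rz": 0},
], hand=74)

```text
time: 17.5
tool_pos: [0.4367, -0.0502, 0.0944]
tool_rot: [3.141, 0.0, 1.57]
contact_force: [0.1, -0.1, -0.6]
opening: 0.0741
grip_force: 0.0
```

Call:
arm_command([
  {"x": 0, "y": 0, "z": 0, "rx": 0, "ry": 0, "rz": 0},
  {"x": 0, "y": 0, "z": 0, "rx": 0, "ry": 0, "rz": 0},
  {"x": 0, "y": 0, "z": 0, "rx": 0, "ry": 0, "rz": 0},
  {"x": 0, "y": 0, "z": 0, "rx": 0, "ry": 0, "rz": 0},
  {"x": 0, "y": 0, "z": 0, "rx": 0, "ry": 0, "rz": 0},
], hand=50)

```text
time: 18.0
tool_pos: [0.4366, -0.0499, 0.0948]
tool_rot: [3.14, 0.0, 1.57]
contact_force: [-0.8, -0.1, 6.9]
opening: 0.0569
grip_force: 20.0
```

Run:
```python
from h import *
p=read_camera("scene");u=proj(p,[.568,-.322,.1])[0].astype(int);c=p["pixels"][max(u[1]-60,0):u[1]+60,max(u[0]-60,0):u[0]+60]
cv2.imwrite("pics/scene2.png",cv2.resize(c,None,fx=4,fy=4,interpolation=cv2.INTER_CUBIC))
for r in locate(LID,up,[(.661,-.167,0)],"lid",[.004]*3): print("lid",r)
for n in("top","scene"):
    p=read_camera(n);print([(r["point"],r["confidence"]) for r in mark_of(p,"lid")])
```

```text
lid (array([ 0.6605, -0.1689,  0.0009]), np.float64(0.07), [np.float64(0.87), np.float64(0.92)])
[([0.6619, -0.1642, 0.0029], 0.94)]
[([0.6602, -0.1648, -0.0041], 0.57)]
```

View pics/scene2.png

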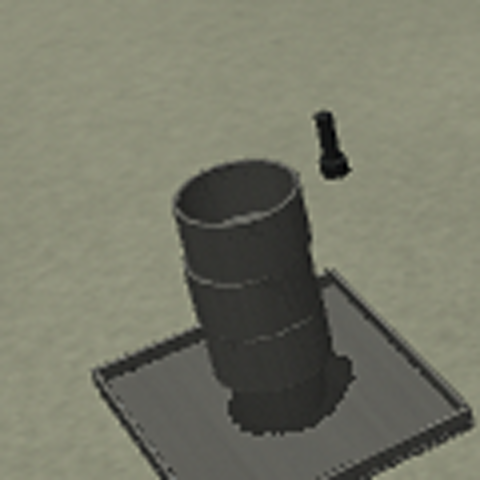

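Three cups are home, with joint lines near (240,280) and (265,335). Fourth cup next.

Call:
arm_command([
  {"x": 0, "y": 0, "z": -35, "rx": 0, "ry": 0, "rz": 0},
  {"x": 0, "y": 0, "z": -75, "rx": 0, "ry": 0, "rz": 0},
  {"x": -30, "y": 14, "z": -105, "rx": 0, "ry": 0, "rz": 0},
  {"x": -60, "y": 29, "z": -135, "rx": 0, "ry": 0, "rz": 0},
  {"x": -95, "y": 46, "z": -160, "rx": 0, "ry": 0, "rz": 0},
  {"x": -135, "y": 65, "z": -165, "rx": 0, "ry": 0, "rz": 0},
  {"x": -175, "y": 84, "z": -165, "rx": 0, "ry": 0, "rz": 0},
  {"x": -215, "y": 104, "z": -165, "rx": 0, "ry": 0, "rz": 0},
  {"x": -250, "y": 120, "z": -165, "rx": 0, "ry": 0, "rz": 0},
  {"x": -268, "y": 129, "z": -165, "rx": 0, "ry": 0, "rz": 0},
  {"x": -272, "y": 131, "z": -165, "rx": 0, "ry": 0, "rz": 0},
  {"x": -272, "y": 131, "z": -155, "rx": 0, "ry": 0, "rz": 0},
  {"x": -272, "y": 131, "z": -140, "rx": 0, "ry": 0, "rz": 0},
  {"x": -272, "y": 131, "z": -125, "rx": 0, "ry": 0, "rz": 0},
  {"x": -272, "y": 131, "z": -114, "rx": 0, "ry": 0, "rz": 0},
  {"x": -272, "y": 131, "z": -106, "rx": 0, "ry": 0, "rz": 0},
  {"x": -272, "y": 131, "z": -101, "rx": 0, "ry": 0, "rz": 0},
  {"x": -272, "y": 131, "z": -99.5, "rx": 0, "ry": 0, "rz": 0},
  {"x": -272, "y": 131, "z": -99.5, "rx": 0, "ry": 0, "rz": 0},
  {"x": -272, "y": 131, "z": -99.5, "rx": 0, "ry": 0, "rz": 0},
])

```text
time: 20.45
tool_pos: [0.5672, -0.322, 0.1942]
tool_rot: [3.141, 0.001, 1.57]
contact_force: [0.8, 0.4, -1.5]
opening: 0.0572
grip_force: 20.0
```

Call:
arm_command([
  {"x": 0, "y": 0, "z": 0, "rx": 0, "ry": 0, "rz": 0},
  {"x": 0, "y": 0, "z": 0, "rx": 0, "ry": 0, "rz": 0},
  {"x": 0, "y": 0, "z": 0, "rx": 0, "ry": 0, "rz": 0},
  {"x": 0, "y": 0, "z": -20, "rx": 0, "ry": 0, "rz": 0},
  {"x": 0, "y": 0, "z": -55, "rx": 0, "ry": 0, "rz": 0},
  {"x": 35, "y": 20, "z": -55, "rx": 0, "ry": 0, "rz": 0},
  {"x": 75, "y": 45, "z": -45, "rx": 0, "ry": 0, "rz": 0},
  {"x": 110, "y": 65, "z": -20, "rx": 0, "ry": 0, "rz": 0},
  {"x": 140, "y": 84, "z": 15, "rx": 0, "ry": 0, "rz": 0},
  {"x": 155, "y": 93.3, "z": 50, "rx": 0, "ry": 0, "rz": 0},
  {"x": 155, "y": 93.3, "z": 65, "rx": 0, "ry": 0, "rz": 0},
], hand=74)

```text
time: 21.55
tool_pos: [0.6601, -0.1637, 0.1249]
tool_rot: [-3.137, -0.002, 1.574]
contact_force: [-0.7, 0.0, 0.0]
opening: 0.0739
grip_force: 0.0
```

Call:
arm_command([
  {"x": 0, "y": 0, "z": 0, "rx": 0, "ry": 0, "rz": 0},
  {"x": 0, "y": 0, "z": 15, "rx": 0, "ry": 0, "rz": 0},
  {"x": 0, "y": 0, "z": 35, "rx": 0, "ry": 0, "rz": 0},
  {"x": 0, "y": 0, "z": 47, "rx": 0, "ry": 0, "rz": 0},
  {"x": 0, "y": 0, "z": 51, "rx": 0, "ry": 0, "rz": 0},
  {"x": 0, "y": 0, "z": 51, "rx": 0, "ry": 0, "rz": 0},
  {"x": 0, "y": 0, "z": 51, "rx": 0, "ry": 0, "rz": 0},
], hand=40)

```text
time: 22.25
tool_pos: [0.6609, -0.1675, 0.0788]
tool_rot: [3.14, 0.001, 1.57]
contact_force: [0.6, -0.9, -0.2]
opening: 0.04
grip_force: 0.0
```

Call:
arm_command([
  {"x": 0, "y": 0, "z": 0, "rx": 0, "ry": 0, "rz": 0},
  {"x": 0, "y": 0, "z": 0, "rx": 0, "ry": 0, "rz": 0},
  {"x": 0, "y": 0, "z": 0, "rx": 0, "ry": 0, "rz": 0},
  {"x": 0, "y": 0, "z": 0, "rx": 0, "ry": 0, "rz": 0},
  {"x": 0, "y": 0, "z": 0, "rx": 0, "ry": 0, "rz": 0},
], hand=8)

```text
time: 22.75
tool_pos: [0.6606, -0.167, 0.0781]
tool_rot: [3.141, 0.0, 1.57]
contact_force: [-0.5, 0.3, 1.7]
opening: 0.017
grip_force: 20.0
```

Run:
```python
from h import *
V=[]
for n in("top","scene"):
    p=read_camera(n);u=proj(p,[.568,-.322,.12])[0].astype(int);c=p["pixels"][max(u[1]-60,0):u[1]+60,max(u[0]-60,0):u[0]+60]
    V.append(cv2.resize(c,(390,390),interpolation=cv2.INTER_CUBIC))
cv2.imwrite("pics/s3.png",np.hstack(V))
ST=[P+np.array([0,0,.096]) for P in CUP]
for r in locate(ST,up,[(.568,-.322,.003)],"cup1",[.004]*3): print("top cup",r)
for r in locate([P+np.array([0,0,.003+.032*k]) for k in range(4) for P in CUP],up,[(.568,-.322,0)],"cup1",[.004]*3): print("stack",r)
```

```text
top cup (array([ 0.5665, -0.3217,  0.0066]), np.float64(0.33), [np.float64(0.72), np.float64(0.74)])
stack (array([ 0.6157, -0.5799, -0.5198]), np.float64(0.49), [np.float64(0.49), np.float64(0.37)])
```

View pics/s3.png

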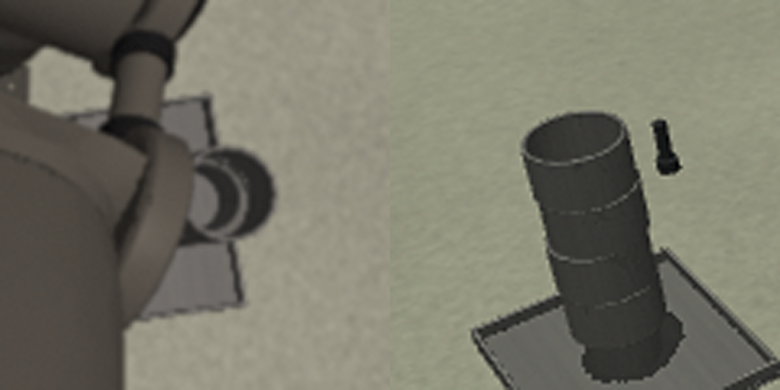

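The pictures show four nested cups with three even joint lines, at (600,205), (595,260) and (605,300). I lift the lid, hover above the stack and measure.

Call:
arm_command([
  {"x": 0, "y": 0, "z": -35, "rx": 0, "ry": 0, "rz": 0},
  {"x": 0, "y": 0, "z": -75, "rx": 0, "ry": 0, "rz": 0},
  {"x": 0, "y": 0, "z": -115, "rx": 0, "ry": 0, "rz": 0},
  {"x": -10, "y": -6, "z": -155, "rx": 0, "ry": 0, "rz": 0},
  {"x": -35, "y": -21, "z": -180, "rx": 0, "ry": 0, "rz": 0},
  {"x": -70, "y": -42, "z": -185, "rx": 0, "ry": 0, "rz": 0},
  {"x": -105, "y": -63, "z": -185, "rx": 0, "ry": 0, "rz": 0},
  {"x": -140, "y": -84, "z": -185, "rx": 0, "ry": 0, "rz": 0},
  {"x": -155, "y": -93.5, "z": -180, "rx": 0, "ry": 0, "rz": 0},
  {"x": -155, "y": -93.5, "z": -175, "rx": 0, "ry": 0, "rz": 0},
  {"x": -155, "y": -93.5, "z": -175, "rx": 0, "ry": 0, "rz": 0},
  {"x": -155, "y": -93.5, "z": -175, "rx": 0, "ry": 0, "rz": 0},
])

```text
time: 24.45
tool_pos: [0.5675, -0.3205, 0.2521]
tool_rot: [-3.141, -0.001, 1.572]
contact_force: [-0.2, 0.5, -1.3]
opening: 0.0177
grip_force: 20.0
```

Run:
```python
from h import *
for n in(("top",),("scene",)):
    s=observe()["tool_pos"];print(s)
    print("lid",locate(LID[:1],lambda x:up((x[0],x[1],.175)),[(.567,-.322)],"lid",[.004]*2,names=n))
p=read_camera("scene");u=proj(p,[.568,-.322,.16])[0].astype(int);c=p["pixels"][max(u[1]-50,0):u[1]+50,max(u[0]-50,0):u[0]+50]
cv2.imwrite("pics/s4.png",cv2.resize(c,(500,500),interpolation=cv2.INTER_CUBIC))
```

```text
[ 0.56751881 -0.3205091   0.25214507]
lid [(array([ 0.5673, -0.3206]), np.float64(1.26), [np.float64(0.44)])]
[ 0.56770008 -0.32058565  0.2527008 ]
lid [(array([ 0.5719, -0.3224]), np.float64(0.38), [np.float64(0.64)])]
```

View pics/s4.png

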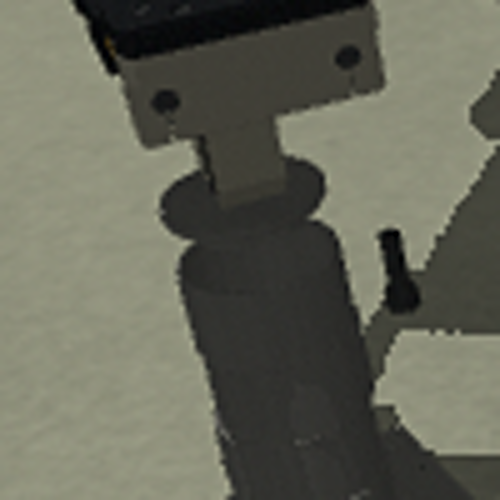

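The crop shows the lid plate over the rim: the plate spans x 162–325 and the rim x 178–342. I check this against the projection.

Run:
```python
from h import *
p=read_camera("scene");o=proj(p,[.568,-.322,.16])[0].astype(int)-50
P=lambda c:((proj(p,c+0)-o+.5)*5-.5)
z=observe()["tool_pos"];print(z)
for y in(-.318,-.322,-.326):
    e=circ(.028,0)+[.567,y,.159];q=P(e);f=circ(.028,0)+[.5675,y,z[2]-.0781+.010];g=P(f)
    print(y,"rim",q.min(0).round(),q.max(0).round(),"lid",g.min(0).round(),g.max(0).round())
```

```text
[ 0.56728135 -0.32127111  0.25288047]
-0.318 rim [184. 213.] [349. 296.] lid [168. 152.] [335. 233.]
-0.322 rim [173. 216.] [338. 299.] lid [156. 155.] [324. 236.]
-0.326 rim [161. 219.] [326. 303.] lid [144. 158.] [313. 240.]
```

Lid and rim agree to about 1 mm, so I lower the lid.

Call:
arm_command([
  {"x": 0, "y": 0, "z": 8, "rx": 0, "ry": 0, "rz": 0},
  {"x": 0, "y": 0, "z": 14, "rx": 0, "ry": 0, "rz": 0},
  {"x": 0, "y": 0, "z": 18, "rx": 0, "ry": 0, "rz": 0},
  {"x": 0, "y": 0, "z": 20, "rx": 0, "ry": 0, "rz": 0},
  {"x": 0, "y": 0, "z": 21.5, "rx": 0, "ry": 0, "rz": 0},
  {"x": 0, "y": 0, "z": 21.5, "rx": 0, "ry": 0, "rz": 0},
  {"x": 0, "y": 0, "z": 21.5, "rx": 0, "ry": 0, "rz": 0},
])

```text
time: 25.45
tool_pos: [0.5669, -0.322, 0.2314]
tool_rot: [3.141, 0.0, 1.57]
contact_force: [-0.8, 0.0, -1.4]
opening: 0.0171
grip_force: 20.0
```

Call:
arm_command([
  {"x": 0, "y": 0, "z": 0, "rx": 0, "ry": 0, "rz": 0},
  {"x": 0, "y": 0, "z": 0, "rx": 0, "ry": 0, "rz": 0},
  {"x": 0, "y": 0, "z": 0, "rx": 0, "ry": 0, "rz": 0},
  {"x": 0, "y": 0, "z": -15, "rx": 0, "ry": 0, "rz": 0},
  {"x": 0, "y": 0, "z": -45, "rx": 0, "ry": 0, "rz": 0},
  {"x": 15, "y": -5, "z": -70, "rx": 0, "ry": 0, "rz": 0},
  {"x": 60, "y": -20, "z": -75, "rx": 0, "ry": 0, "rz": 0},
  {"x": 105, "y": -35, "z": -75, "rx": 0, "ry": 0, "rz": 0},
  {"x": 150, "y": -50, "z": -75, "rx": 0, "ry": 0, "rz": 0},
  {"x": 195, "y": -65, "z": -75, "rx": 0, "ry": 0, "rz": 0},
  {"x": 240, "y": -80, "z": -75, "rx": 0, "ry": 0, "rz": 0},
  {"x": 260, "y": -87, "z": -75, "rx": 0, "ry": 0, "rz": 0},
  {"x": 260, "y": -87, "z": -75, "rx": 0, "ry": 0, "rz": 0},
], hand=50)

```text
time: 26.75
tool_pos: [0.4791, -0.0593, 0.3069]
tool_rot: [3.141, -0.0, 1.573]
contact_force: [-0.2, 0.1, 1.0]
opening: 0.0501
grip_force: 0.0
```

Run:
```python
from h import *
s=observe();print(s['qpos'].round(4),s['tool_pos'].round(4))
V=[]
for n in("top","scene"):
    p=read_camera(n);cv2.imwrite(f"pics/full_{n}.png",p["pixels"])
for r in locate([P+np.array([0,0,.153]) for P in LID],up,[(.567,-.322,0)],"lid",[.004]*3): print("lid",r)
for r in locate(BOT,lying,[(.4809,.1435,.0175,-1.23),(.3683,.2267,.0171,-1.27)],"bottle_c",[.004]*3+[.1]): print("lying",r)
for r in locate(BOT,upyaw,[(.7384,.1935,.003,1.18),(.619,.287,.003,-.31)],"bottle_a",[.004]*3+[.2]): print("stand",r)
```

```text
[-2.8230e-01  2.5220e-01  1.6101e+00  5.0000e-04  1.2787e+00 -2.8520e-01] [ 0.4791 -0.0593  0.3069]
lid (array([ 5.667e-01, -3.230e-01,  4.000e-04]), np.float64(0.07), [np.float64(0.9), np.float64(0.93)])
lying (None, 9, [np.float64(0.14), np.float64(0.36)])
lying (array([ 0.3678,  0.2261,  0.0175, -1.2703]), np.float64(0.14), [np.float64(0.9), np.float64(0.84)])
stand (array([0.7399, 0.1929, 0.0041, 1.1192]), np.float64(0.1), [np.float64(0.85), np.float64(0.93)])
stand (array([ 0.6196,  0.2865,  0.0045, -0.3459]), np.float64(0.14), [np.float64(0.9), np.float64(0.85)])
```

View pics/full_scene.png

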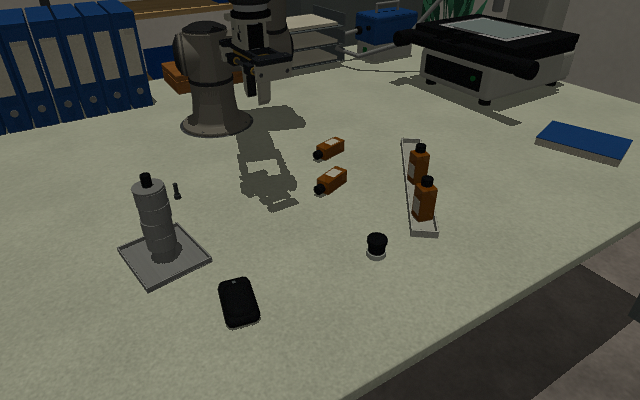

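The picture shows the lidded stack on the tray at (155,215). Bottle c has been nudged and now lies at about (330,181); the second fallen bottle is unchanged at (330,149). To tilt safely I learn the arm's wrist geometry from a few tilts in the air.

Call:
arm_command([
  {"x": 60, "y": 0, "z": 20, "rx": 0, "ry": 8, "rz": 0},
  {"x": 60, "y": 0, "z": 20, "rx": 0, "ry": 16, "rz": 0},
  {"x": 60, "y": 0, "z": 20, "rx": 0, "ry": 24, "rz": 0},
  {"x": 60, "y": 0, "z": 20, "rx": 0, "ry": 30, "rz": 0},
  {"x": 60, "y": 0, "z": 20, "rx": 0, "ry": 30, "rz": 0},
  {"x": 60, "y": 0, "z": 20, "rx": 0, "ry": 30, "rz": 0},
  {"x": 60, "y": 0, "z": 20, "rx": 0, "ry": 30, "rz": 0},
])

```text
time: 28.15
tool_pos: [0.4801, -0.0015, 0.2865]
tool_rot: [3.141, -0.521, 1.571]
contact_force: [1.0, 0.0, -0.3]
opening: 0.0504
grip_force: 0.0
```

```bash
python3 -c "
from h import *
import json
s=observe();print(s['qpos'].round(3),s['tool_pos'].round(4),s['tool_rot'].round(3))
json.dump([list(map(float,np.r_[s['qpos'],s['tool_pos'],s['tool_rot']]))],open('d.json','w'))
for r in locate(BOT,lying,[(x,y,.0175,a) for x in(.46,.48,.5) for y in(.12,.14,.16) for a in (-1.5,-1.1)],'bottle_c',[.004]*3+[.1]): print('lying',r)
p=read_camera('top');print([(np.round(r['point'],3),r['confidence']) for r in mark_of(p,'bottle_c')])
"
```

```text
[-0.414  0.327  1.662  0.481  1.4   -0.557] [ 0.4801 -0.0015  0.2865] [ 3.141 -0.521  1.571]
lying (None, 9, [np.float64(0.0), np.float64(0.04)])
lying (None, 9, [np.float64(0.0), np.float64(0.11)])
lying (None, 9, [np.float64(0.0), np.float64(0.08)])
lying (None, 9, [np.float64(0.0), np.float64(0.2)])
lying (None, 9, [np.float64(0.0), np.float64(0.13)])
lying (None, 9, [np.float64(0.04), np.float64(0.28)])
lying (None, 9, [np.float64(0.0), np.float64(0.15)])
lying (None, 9, [np.float64(0.1), np.float64(0.3)])
lying (None, 9, [np.float64(0.01), np.float64(0.24)])
lying (array([ 0.4819,  0.1556, -0.0025, -1.2139]), np.float64(0.05), [np.float64(0.22), np.float64(0.46)])
lying (None, 9, [np.float64(0.01), np.float64(0.29)])
lying (array([ 0.4963,  0.1453,  0.0084, -1.2028]), np.float64(0.06), [np.float64(0.27), np.float64(0.5)])
lying (None, 9, [np.float64(0.14), np.float64(0.34)])
lying (array([ 0.5102,  0.1352,  0.0187, -1.1881]), np.float64(0.1), [np.float64(0.46), np.float64(0.56)])
lying (array([ 0.499 ,  0.1435,  0.0103, -1.2013]), np.float64(0.07), [np.float64(0.21), np.float64(0.49)])
lying (array([ 0.5104,  0.1346,  0.0193, -1.192 ]), np.float64(0.1), [np.float64(0.72), np.float64(0.84)])
lying (array([ 0.5026,  0.1404,  0.0129, -1.1951]), np.float64(0.07), [np.float64(0.21), np.float64(0.49)])
lying (array([ 0.5108,  0.1348,  0.0211, -1.1975]), np.float64(0.11), [np.float64(0.48), np.float64(0.53)])
[(array([0.374, 0.228, 0.016]), 0.88), (array([ 0.616,  0.294, -0.002]), 0.84), (array([0.507, 0.132, 0.02 ]), 0.77), (array([ 0.736,  0.193, -0.002]), 0.69)]
```

Call:
arm_command([
  {"x": 0, "y": 0, "z": 0, "rx": -8, "ry": 0, "rz": 0},
  {"x": 0, "y": 0, "z": 0, "rx": -16, "ry": 0, "rz": 0},
  {"x": 0, "y": 0, "z": 0, "rx": -24, "ry": 0, "rz": 0},
  {"x": 0, "y": 0, "z": 0, "rx": -30, "ry": 0, "rz": 0},
  {"x": 0, "y": 0, "z": 0, "rx": -30, "ry": 0, "rz": 0},
  {"x": 0, "y": 0, "z": 0, "rx": -30, "ry": 0, "rz": 0},
  {"x": 0, "y": 0, "z": 0, "rx": -30, "ry": 0, "rz": 0},
])

```text
time: 29.15
tool_pos: [0.4808, -0.0021, 0.2867]
tool_rot: [2.618, -0.523, 1.571]
contact_force: [0.5, 0.2, 0.2]
opening: 0.0501
grip_force: 0.0
```

```bash
cat > k.py <<'E'
from h import *
import json
from scipy.optimize import least_squares
D0=[[-1.276,.342,1.524,0,1.275,-.146,.22402619,-.47480897,.29222528,np.pi,0,.4408],[-.2823,.2522,1.6101,.0005,1.2787,-.2852,.4791,-.0593,.3069,3.141,0,1.573]]
def fk(q,p):
    d,a0,h,L1,e,L2,LT=p
    T=R.from_euler("z",q[0]);pos=np.array([a0,d,h]);o=R.from_euler("y",q[1])
    pos=pos+o.apply([0,0,L1]);o=o*R.from_euler("y",q[2]);pos=pos+o.apply([-e,0,L2])
    o=o*R.from_euler("z",q[3])*R.from_euler("y",q[4])*R.from_euler("z",q[5]+np.pi/2)
    return T.apply(pos+o.apply([0,0,LT])),T*o
def calib():
    D=np.array(D0+json.load(open("d.json")))
    f=lambda p:np.r_[np.concatenate([fk(r[:6],p)[0]-r[6:9] for r in D])*1000,(np.array(p)-[.076,0,.3,.5,.04,.4,.25])*.1]
    s=least_squares(f,[.076,0,.3,.5,.04,.4,.25]);return s.x,[ (fk(r[:6],s.x)[1].inv()*R.from_euler("xyz",r[9:])).magnitude() for r in D],f(s.x)[:-7]
E
python3 - <<'E'
from k import *
s=observe();print(s['qpos'].round(3))
d=json.load(open('d.json'));d.append(list(map(float,np.r_[s['qpos'],s['tool_pos'],s['tool_rot']])));json.dump(d,open('d.json','w'))
for r in calib(): print(np.round(r,4))
E
```

```text
[-0.511  0.144  2.01   0.89   0.928 -0.904]
[ 7.640e-02  1.000e-04  2.227e-01  5.061e-01 -4.630e-02  3.794e-01
  2.525e-01]
[0.0006 0.0006 0.     0.    ]
[ 0.0185 -0.0638  0.0416 -0.0356  0.032  -0.0389 -0.0394  0.0094 -0.0015
  0.0082 -0.0191 -0.0012]
```

```bash
cat > railfit.py <<'E'
from h import *
V=[]
for n in("top","scene"):
    p=read_camera(n);ms=masks(p,"rail");bm=np.any([m for m,c in masks(p,"bottle_a")],0)
    bm=cv2.dilate(bm.astype(np.uint8),np.ones((5,5)))>0
    iou,i=pick(p,ms,[box(.056,.44,0,.017)],upyaw((.6185,.282,0,.902)));print(n,iou,len(ms))
    V.append((p,ms[i][0].astype(float),~bm))
for sub in(V,V[:1],V[1:]):
    cost=lambda x:sum((np.abs(sil(p,[box(.056,.44,0,.017)],upyaw((x[0],x[1],0,x[2])))-m)*w).sum()/m.sum() for p,m,w in sub)
    x0=np.array([.6185,.282,.902]);r=minimize(cost,x0,method="Nelder-Mead",options=dict(initial_simplex=np.vstack([x0,x0+[.004,0,0],x0+[0,.004,0],x0+[0,0,.02]]),maxiter=120))
    print("rail",r.x.round(4),round(r.fun,3))
E
python3 railfit.py
cat >> k.py <<'E'
P=calib()[0]
LO=np.array([-2.53,-.77,.04,-1,.28,-3.11]);HI=np.array([2.53,2.02,2.7,4.14,2.66,3.11])
def ik(pos,Rt,q0,m=.03):
    f=lambda q:np.r_[(fk(q,P)[0]-pos)*20,(fk(q,P)[1].inv()*Rt).as_rotvec()*3,(q-q0)*1e-3]
    s=least_squares(f,np.clip(q0,LO+m+.001,HI-m-.001),bounds=(LO+m,HI-m))
    a,b=fk(s.x,P);return s.x,max(np.linalg.norm(a-pos)*1000,(b.inv()*Rt).magnitude()*57)
UP=np.array([0,0,1.])
def tool(z,y): 
    y=y-z*(y@z);y/=np.linalg.norm(y);return R.from_matrix(np.c_[np.cross(y,z),y,z])
def grasp(base,yaw,s,t1,sg):
    a=np.array([np.cos(yaw),np.sin(yaw),0]);z=-np.sin(t1)*a-np.cos(t1)*UP
    Rt=tool(z,sg*np.cross(UP,a));g=np.array([*base,.018])+s*a;return g-.047*z,Rt
def place(pt,phi,s,t1,sg,h0=.003):
    h=np.array([np.cos(phi),np.sin(phi),0]);z=np.cos(t1)*h-np.sin(t1)*UP
    Rt=tool(z,sg*np.cross(UP,-h) if False else sg*np.cross(h,UP)*-1);g=np.array([*pt,h0+s]);return g-.047*z,Rt
E
python3 - <<'E'
from k import *
# sign check: bottle axis in tool frame must agree
for sg in(1,-1):
    _,a=grasp((0,0),.3,.05,.5,sg);_,b=place((0,0),.3,.05,.5,sg)
    print(a.inv().apply([np.cos(.3),np.sin(.3),0]).round(3),b.inv().apply(UP).round(3))
    _,b=place((0,0),.3,.05,.5,-sg);print(b.inv().apply(UP).round(3))
E
```

```text
top 0 0
[-0.878 -0.    -0.479] [-0.878 -0.    -0.479]
[ 0.878  0.    -0.479]
[ 0.878  0.    -0.479] [ 0.878  0.    -0.479]
[-0.878 -0.    -0.479]Traceback (most recent call last):
  File "railfit.py", line 7, in <module>
    V.append((p,ms[i][0].astype(float),~bm))
                ~~^^^
TypeError: list indices must be integers or slices, not NoneType
```

```bash
sed -i 's/    V.append/    if i is None: continue\n    V.append/; s/(V,V\[:1\],V\[1:\])/(V,V[:1],V[1:]) if len(V)>1 else (V,)/' railfit.py; python3 railfit.py
python3 - <<'E'
from k import *
u=np.array([-.785,.619]);c=np.array([.6187,.2835]);n=np.arctan2(.785,.619)
q0=observe()['qpos']
import itertools
for name,base,yaw,d in(("c",(.5105,.1347),-1.19,.185),("d",(.368,.2264),-1.27,.093)):
    res=[]
    for t1,sg,df in itertools.product((0,15,30,40),(1,-1),(-15,0,15,30)):
        best=None
        t=np.deg2rad(t1)
        pg,Rg=grasp(base,yaw,.048,t,sg)
        for seed in(q0,np.array([.2,.5,1.8,.3,1.,.3]),np.array([.2,.5,1.8,.3,1.,-1.5]),np.array([.2,.5,1.8,.3,1.,1.5])):
            qg,e1=ik(pg,Rg,seed)
            if e1>.5: continue
            pp,Rp=place(c+d*u,n+np.deg2rad(df),.048,t,sg)
            for s2 in(qg,np.array([.5,.2,2.2,1.5,.6,0]),np.array([.5,.2,2.2,1.5,.6,-1.5])):
                qp,e2=ik(pp,Rp,s2)
                if e2>.5: continue
                mg=min((qg-LO).min(),(HI-qg).min(),(qp-LO).min(),(HI-qp).min());k=mg-.1*np.abs(qp-qg).max()
                if best is None or k>best[0]: best=(k,mg,qg,qp)
        if best: res.append((best[0],t1,sg,df,round(best[1],2),best[2].round(2),best[3].round(2)))
    res.sort(key=lambda r:-r[0])
    for r in res[:9]: print(name,r)
E
```

```text
top 0 0
scene 0.4355418924708553 2
rail [0.6198 0.2868 0.8988] 0.044
c (np.float64(0.416608760406804), 30, 1, 30, np.float64(0.7), array([-0.21,  0.77,  1.61,  0.48,  1.12, -0.89]), array([0.15, 0.81, 1.98, 1.64, 0.98, 1.98]))
c (np.float64(0.38802856010102327), 15, 1, 30, np.float64(0.63), array([-0.1 ,  0.69,  1.68,  0.29,  0.91, -0.68]), array([0.08, 0.97, 1.99, 1.74, 1.27, 1.76]))
c (np.float64(0.3608806872270782), 30, -1, 30, np.float64(0.7), array([-0.21,  0.77,  1.61,  0.48,  1.12,  2.26]), array([ 0.15,  0.81,  1.98,  1.64,  0.98, -1.16]))
c (np.float64(0.31246224455692906), 15, 1, 15, np.float64(0.54), array([-0.1 ,  0.69,  1.68,  0.29,  0.91, -0.68]), array([0.15, 0.97, 2.16, 2.13, 1.3 , 1.58]))
c (np.float64(0.2981635666499023), 30, 1, 15, np.float64(0.57), array([-0.21,  0.77,  1.61,  0.48,  1.12, -0.89]), array([0.22, 0.78, 2.13, 2.07, 0.93, 1.8 ]))
c (np.float64(0.27339258884769996), 0, 1, 30, np.float64(0.47), array([ 0.03,  0.65,  1.74, -0.  ,  0.75, -0.35]), array([0.06, 1.14, 1.94, 1.77, 1.56, 1.63]))
c (np.float64(0.2613555440072062), 0, 1, 15, np.float64(0.47), ar
[... 1191 characters left out ...]
.06, 0.8 , 1.99, 1.82, 0.93, 1.96]))
d (np.float64(0.22687826073119666), 30, 1, 30, np.float64(0.53), array([-0.09,  0.61,  2.06,  0.69,  0.81, -0.96]), array([0.02, 0.84, 1.83, 1.45, 1.04, 2.12]))
d (np.float64(0.21457643235889873), 30, -1, 30, np.float64(0.53), array([-0.09,  0.61,  2.06,  0.69,  0.81,  2.18]), array([ 0.02,  0.84,  1.83,  1.45,  1.04, -1.02]))
d (np.float64(0.19809773026892208), 30, -1, 15, np.float64(0.53), array([-0.09,  0.61,  2.06,  0.69,  0.81,  2.18]), array([ 0.06,  0.8 ,  1.99,  1.82,  0.93, -1.19]))
d (np.float64(0.18028085533308535), 30, -1, 0, np.float64(0.53), array([-0.09,  0.61,  2.06,  0.69,  0.81,  2.18]), array([ 0.15,  0.79,  2.12,  2.27,  0.88, -1.36]))
```

```bash
cat >> k.py <<'E'
from scipy.spatial.transform import Slerp
O=.007
def graspO(base,yaw,s,t1,sg): p,r=grasp(base,yaw,s,t1,sg);return p+O*UP,r
def placeO(pt,phi,s,t1,sg,h0=.003):
    p,r=place(pt,phi,s,t1,sg,h0);return p-O*np.array([np.cos(phi),np.sin(phi),0]),r
def path(q,A,B,n=15):
    sl=Slerp([0,1],R.concatenate([A[1],B[1]]));E=0;mg=9;dq=0
    for k in range(1,n+1):
        f=k/n;q2,e=ik(A[0]*(1-f)+B[0]*f,sl(f),q);dq=max(dq,np.abs(q2-q).max());q=q2;E=max(E,e);mg=min(mg,(q-LO).min(),(HI-q).min())
    return q,f"err {E:.2f} margin {mg:.2f} dq/step {dq:.2f}"
def delta(A,B):
    d=A[1].inv().apply(B[0]-A[0])*1000;w=(A[1].inv()*B[1]).as_rotvec(degrees=True)
    return "xyz %s rot %s rows %.1f"%(d.round(1),w.round(2),max(np.linalg.norm(d)/50,np.linalg.norm(w)/8.59))
def chain(poses):
    s=observe();q=s["qpos"];A=(s["tool_pos"],R.from_euler("xyz",s["tool_rot"]))
    for nm,B in poses:
        q,m=path(q,A,B);print(nm,delta(A,B),m,q.round(2));A=B
RC=np.array([.6193,.2853]);RA=.8995;RU=np.array([-np.sin(RA),np.cos(RA)]);T1=np.deg2rad(30)
def lift(B,h): return (B[0]+h*UP,B[1])
E
python3 - <<'E'
from k import *
g=graspO((.5105,.1347),-1.19,.048,T1,1);p=placeO(RC+.185*RU,RA,.048,T1,1)
chain([("pre",lift(g,.12)),("g",g),("up",lift(g,.13)),("prepl",lift(p,.08)),("pl",p)])
print(p[0],g[0])
E
```

```text
pre xyz [ 10.6 -11.7 134.2] rot [ 40.63   5.   -18.65] rows 5.2 err 0.00 margin 0.67 dq/step 0.04 [-0.21  0.59  1.53  0.44  1.35 -0.76]
g xyz [-60.    0.  103.9] rot [0. 0. 0.] rows 2.4 err 0.00 margin 0.85 dq/step 0.02 [-0.21  0.76  1.61  0.48  1.13 -0.88]
up xyz [  65.     0.  -112.6] rot [0. 0. 0.] rows 2.6 err 0.00 margin 0.87 dq/step 0.02 [-0.21  0.58  1.52  0.44  1.37 -0.75]
prepl xyz [246.   23.8 189.6] rot [ -33.14  -52.57 -123.67] rows 16.1 err 22.20 margin 0.03 dq/step 0.45 [ 0.43  0.43  2.    1.21  0.31 -3.08]
pl xyz [69.3 -0.  40. ] rot [0. 0. 0.] rows 1.6 err 28.79 margin 0.03 dq/step 0.01 [ 0.43  0.58  1.96  1.19  0.31 -3.08]
[0.44477058 0.36301792 0.0745    ] [0.53707368 0.06832162 0.06570319]
```

```bash
cat >> k.py <<'E'
def jpath(g,p,hl,hp,nrow,qg=None,mid=0.):
    q=observe()["qpos"] if qg is None else qg
    A=lift(g,hl);B=lift(p,hp);qa,e1=ik(*A,q);best=None
    for s2 in(np.array([.15,.6,2.1,2.1,.9,1.8]),qa):
        qb,e2=ik(*B,s2)
        if e2<.5 and (best is None or np.abs(qb-qa).max()<np.abs(best-qa).max()): best=qb
    print("ends",e1,qa.round(2),best.round(2))
    for k in range(1,nrow+1):
        f=k/nrow;qq=qa+(best-qa)*(3*f*f-2*f**3)*1. if False else qa+(best-qa)*f
        pos,r=fk(qq,P)
        if k==nrow: pos,r=B
        pos=pos+UP*mid*np.sin(np.pi*f)
        d=A[1].inv().apply(pos-A[0])*1000;w=(A[1].inv()*r).as_rotvec(degrees=True)
        print(k,"xyz",d.round(0),"rot",w.round(1),"grasp pt",(pos+r.apply([0,0,.047])).round(3))
    return best
E
python3 - <<'E'
from k import *
g=graspO((.5105,.1347),-1.19,.048,T1,1);p=placeO(RC+.185*RU,RA,.048,T1,1)
qb=jpath(g,p,.15,.08,20)
print(path(qb,lift(p,.08),p), delta(lift(p,.08),p))
E
```

```text
ends 8.885006819388218e-06 [-0.21  0.56  1.5   0.43  1.41 -0.74] [0.34 0.56 2.23 2.42 0.76 1.84]
1 xyz [29. 13. 18.] rot [-2.5  4.2  8. ] grasp pt [0.529 0.13  0.175]
2 xyz [57. 24. 35.] rot [-4.5  8.7 16.3] grasp pt [0.528 0.168 0.177]
3 xyz [84. 34. 49.] rot [-5.7 13.3 25. ] grasp pt [0.528 0.203 0.18 ]
4 xyz [110.  44.  62.] rot [-6.4 18.  34. ] grasp pt [0.527 0.236 0.184]
5 xyz [134.  52.  74.] rot [-6.4 22.8 43.4] grasp pt [0.526 0.266 0.189]
6 xyz [157.  59.  84.] rot [-5.8 27.6 53. ] grasp pt [0.525 0.293 0.194]
7 xyz [177.  65.  93.] rot [-4.7 32.3 62.8] grasp pt [0.524 0.317 0.198]
8 xyz [195.  70. 101.] rot [-3.  36.9 72.8] grasp pt [0.524 0.339 0.202]
9 xyz [211.  74. 109.] rot [-0.8 41.3 83.1] grasp pt [0.523 0.358 0.205]
10 xyz [225.  77. 117.] rot [ 2.  45.7 93.4] grasp pt [0.522 0.373 0.207]
11 xyz [235.  79. 124.] rot [  5.2  49.9 104. ] grasp pt [0.521 0.387 0.207]
12 xyz [244.  80. 132.] rot [  8.9  53.9 114.6] grasp pt [0.52  0.397 0.205]
13 xyz [250.  79. 140.] rot [ 12.9  57.7 125.3] grasp pt [0.518 0.405 0.202]
14 xyz [254.  77. 148.] rot [ 17.4  61.5 136. ] grasp pt [0.515 0.41  0.197]
15 xyz [255.  73. 157.] rot [ 22.3  65.1 146.7] grasp pt [0.511 0.413 0.19 ]
16 xyz [255.  67. 166.] rot [ 27.6  68.6 157.3] grasp pt [0.506 0.414 0.181]
17 xyz [253.  59. 176.] rot [ -31.2  -67.7 -157.5] grasp pt [0.5   0.412 0.171]
18 xyz [249.  50. 186.] rot [ -32.3  -62.3 -146.3] grasp pt [0.492 0.409 0.159]
19 xyz [243.  38. 196.] rot [ -33.   -57.2 -135.1] grasp pt [0.482 0.403 0.145]
20 xyz [236.  24. 207.] rot [ -33.1  -52.6 -123.7] grasp pt [0.47  0.395 0.131]
(array([0.34399569, 0.77852859, 2.24210184, 2.54334233, 0.94575076,
       1.64935009]), 'err 0.00 margin 0.46 dq/step 0.02') xyz [69.3 -0.  40. ] rot [0. 0. 0.] rows 1.6
```

Call:
arm_command([
  {"x": 2, "y": -2, "z": 27, "rx": 8, "ry": 1, "rz": -3.7},
  {"x": 4, "y": -5, "z": 54, "rx": 16, "ry": 2, "rz": -7.4},
  {"x": 6, "y": -7, "z": 80, "rx": 24, "ry": 3, "rz": -11},
  {"x": 8, "y": -9, "z": 107, "rx": 32, "ry": 4, "rz": -15},
  {"x": 10.6, "y": -11.7, "z": 134.2, "rx": 40.6, "ry": 5, "rz": -18.65},
  {"x": 10.6, "y": -11.7, "z": 134.2, "rx": 40.6, "ry": 5, "rz": -18.65},
  {"x": 10.6, "y": -11.7, "z": 134.2, "rx": 40.6, "ry": 5, "rz": -18.65},
  {"x": 10.6, "y": -11.7, "z": 134.2, "rx": 40.6, "ry": 5, "rz": -18.65},
], hand=60, squeeze=25)

```text
time: 30.4
tool_pos: [0.537, 0.0683, 0.1857]
tool_rot: [3.14, -0.523, 1.951]
contact_force: [-0.2, -0.3, 0.0]
opening: 0.0598
grip_force: 0.0
```

Run:
```python
from k import *
print(observe()["time"])
for r in locate(BOT,lying,[(.5105,.1347,.018,-1.19)],"bottle_c",[.004]*3+[.1]): print("lying",r)
g=graspO((.5105,.1347),-1.19,.048,T1,1);chain([("g",g)])
p=read_camera("scene");cv2.imwrite("pics/c1.png",cv2.resize(p["pixels"][80:260,230:490],None,fx=3,fy=3))
```

```text
30.4
lying (array([ 0.5063,  0.1363,  0.0183, -1.1157]), np.float64(0.14), [np.float64(0.26), np.float64(0.85)])
g xyz [-6.01e+01  1.00e-01  1.05e+02] rot [ 0.16  0.06 -0.03] rows 2.4 err 0.00 margin 0.85 dq/step 0.02 [-0.21  0.76  1.61  0.48  1.13 -0.88]
```

View pics/c1.png

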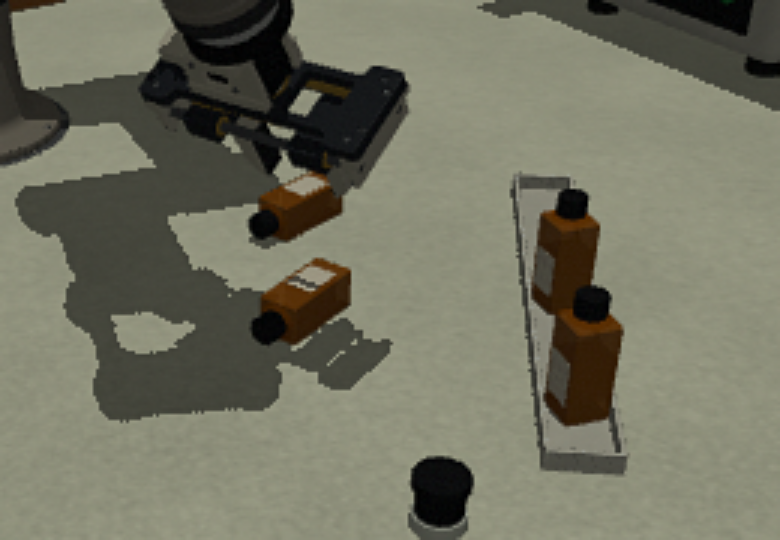

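The crop shows the gripper leaning over at (270,100), bottle c at (305,300) with its cap to the lower left, and the rail clear beyond bottle a. I descend and grip.

Call:
arm_command([
  {"x": -20, "y": 0, "z": 35, "rx": 0, "ry": 0, "rz": 0},
  {"x": -38, "y": 0, "z": 66, "rx": 0, "ry": 0, "rz": 0},
  {"x": -52, "y": 0, "z": 90, "rx": 0, "ry": 0, "rz": 0},
  {"x": -60, "y": 0, "z": 104, "rx": 0, "ry": 0, "rz": 0},
  {"x": -60, "y": 0, "z": 104, "rx": 0, "ry": 0, "rz": 0},
  {"x": -60, "y": 0, "z": 104, "rx": 0, "ry": 0, "rz": 0},
])

```text
time: 31.25
tool_pos: [0.5377, 0.0682, 0.0667]
tool_rot: [3.139, -0.523, 1.952]
contact_force: [0.3, -0.5, 0.5]
opening: 0.06
grip_force: 0.0
```

Call:
arm_command([
  {"x": 0, "y": 0, "z": 0, "rx": 0, "ry": 0, "rz": 0},
  {"x": 0, "y": 0, "z": 0, "rx": 0, "ry": 0, "rz": 0},
  {"x": 0, "y": 0, "z": 0, "rx": 0, "ry": 0, "rz": 0},
  {"x": 0, "y": 0, "z": 0, "rx": 0, "ry": 0, "rz": 0},
  {"x": 0, "y": 0, "z": 0, "rx": 0, "ry": 0, "rz": 0},
], hand=30)

```text
time: 31.75
tool_pos: [0.5374, 0.0683, 0.0664]
tool_rot: [3.14, -0.523, 1.952]
contact_force: [-0.8, -0.9, 5.9]
opening: 0.0354
grip_force: 25.0
```

Call:
arm_command([
  {"x": 10, "y": 0, "z": -17, "rx": 0, "ry": 0, "rz": 0},
  {"x": 30, "y": 0, "z": -52, "rx": 0, "ry": 0, "rz": 0},
  {"x": 50, "y": 0, "z": -87, "rx": 0, "ry": 0, "rz": 0},
  {"x": 68, "y": 0, "z": -118, "rx": 0, "ry": 0, "rz": 0},
  {"x": 75, "y": 0, "z": -130, "rx": 0, "ry": 0, "rz": 0},
  {"x": 75, "y": 0, "z": -130, "rx": 0, "ry": 0, "rz": 0},
  {"x": 75, "y": 0, "z": -130, "rx": 0, "ry": 0, "rz": 0},
])

```text
time: 32.45
tool_pos: [0.5365, 0.0684, 0.2143]
tool_rot: [-3.14, -0.524, 1.951]
contact_force: [0.1, 0.7, -2.1]
opening: 0.036
grip_force: 25.0
```

```bash
cat >> k.py <<'E'
def jrows(B,nrow,upto,qs=np.array([.34,.56,2.23,2.42,.76,1.84])):
    s=observe();qa=s["qpos"];A=(s["tool_pos"],R.from_euler("xyz",s["tool_rot"]));qb,e=ik(*B,qs);print("goal err",e,qb.round(2),"t",s["time"]);last=A
    for k in range(1,upto+1):
        pos,r=fk(qa+(qb-qa)*k/nrow,P)
        if k==nrow: pos,r=B
        d=A[1].inv().apply(pos-A[0])*1000;w=(A[1].inv()*r).as_rotvec(degrees=True)
        print('{"x": %.0f, "y": %.0f, "z": %.0f, "rx": %.1f, "ry": %.1f, "rz": %.1f},'%(*d,*w),end=" ")
        st=(last[1].inv()*r).magnitude()*57.3,np.linalg.norm(pos-last[0])*1000;last=(pos,r)
    print("\nlast step",st)
E
python3 - <<'E'
from k import *
print(observe()["opening"],observe()["grip_force"])
p=placeO(RC+.185*RU,RA,.048,T1,1)
jrows(lift(p,.08),28,14)
E
```

```text
0.03599623362743331 24.99814599752426
goal err 3.661291086929798e-08 [0.34 0.56 2.23 2.42 0.76 1.84] t 32.45
{"x": 21, "y": 9, "z": 13, "rx": -1.9, "ry": 3.0, "rz": 5.6}, {"x": 41, "y": 18, "z": 26, "rx": -3.4, "ry": 6.1, "rz": 11.5}, {"x": 61, "y": 26, "z": 37, "rx": -4.7, "ry": 9.3, "rz": 17.5}, {"x": 80, "y": 33, "z": 47, "rx": -5.6, "ry": 12.6, "rz": 23.8}, {"x": 99, "y": 40, "z": 57, "rx": -6.2, "ry": 16.0, "rz": 30.2}, {"x": 117, "y": 46, "z": 65, "rx": -6.5, "ry": 19.4, "rz": 36.7}, {"x": 134, "y": 52, "z": 73, "rx": -6.4, "ry": 22.8, "rz": 43.4}, {"x": 150, "y": 57, "z": 80, "rx": -6.1, "ry": 26.2, "rz": 50.2}, {"x": 166, "y": 62, "z": 87, "rx": -5.5, "ry": 29.5, "rz": 57.2}, {"x": 180, "y": 66, "z": 93, "rx": -4.5, "ry": 32.9, "rz": 64.2}, {"x": 193, "y": 70, "z": 99, "rx": -3.3, "ry": 36.2, "rz": 71.4}, {"x": 205, "y": 73, "z": 105, "rx": -1.8, "ry": 39.4, "rz": 78.7}, {"x": 215, "y": 75, "z": 111, "rx": -0.1, "ry": 42.5, "rz": 86.0}, {"x": 225, "y": 77, "z": 116, "rx": 1.9, "ry": 45.6, "rz": 93.5}, 
last step (8.234766164966887, np.float64(10.969957045529243))
```

Call:
arm_command([
  {"x": 21, "y": 9, "z": 13, "rx": -1.9, "ry": 3, "rz": 5.6},
  {"x": 41, "y": 18, "z": 26, "rx": -3.4, "ry": 6.1, "rz": 11.5},
  {"x": 61, "y": 26, "z": 37, "rx": -4.7, "ry": 9.3, "rz": 17.5},
  {"x": 80, "y": 33, "z": 47, "rx": -5.6, "ry": 12.6, "rz": 23.8},
  {"x": 99, "y": 40, "z": 57, "rx": -6.2, "ry": 16, "rz": 30.2},
  {"x": 117, "y": 46, "z": 65, "rx": -6.5, "ry": 19.4, "rz": 36.7},
  {"x": 134, "y": 52, "z": 73, "rx": -6.4, "ry": 22.8, "rz": 43.4},
  {"x": 150, "y": 57, "z": 80, "rx": -6.1, "ry": 26.2, "rz": 50.2},
  {"x": 166, "y": 62, "z": 87, "rx": -5.5, "ry": 29.5, "rz": 57.2},
  {"x": 180, "y": 66, "z": 93, "rx": -4.5, "ry": 32.9, "rz": 64.2},
  {"x": 193, "y": 70, "z": 99, "rx": -3.3, "ry": 36.2, "rz": 71.4},
  {"x": 205, "y": 73, "z": 105, "rx": -1.8, "ry": 39.4, "rz": 78.7},
  {"x": 215, "y": 75, "z": 111, "rx": -0.1, "ry": 42.5, "rz": 86},
  {"x": 225, "y": 77, "z": 116, "rx": 1.9, "ry": 45.6, "rz": 93.5},
  {"x": 225, "y": 77, "z": 116, "rx": 1.9, "ry": 45.6, "rz": 93.5},
  {"x": 225, "y": 77, "z": 116, "rx": 1.9, "ry": 45.6, "rz": 93.5},
])

```text
time: 34.05
tool_pos: [0.5142, 0.3315, 0.2261]
tool_rot: [-2.038, -0.232, -0.054]
contact_force: [-0.7, 0.5, -0.6]
opening: 0.0357
grip_force: 25.0
```

```bash
python3 - <<'E'
from k import *
p=placeO(RC+.185*RU,RA,.048,T1,1)
jrows(lift(p,.08),15,15)
E
python3 railfit.py
```

```text
goal err 3.661291086929798e-08 [0.34 0.56 2.23 2.42 0.76 1.84] t 34.05
{"x": -3, "y": -4, "z": 8, "rx": 0.8, "ry": 1.9, "rz": 7.5}, {"x": -5, "y": -7, "z": 15, "rx": 1.6, "ry": 3.7, "rz": 15.1}, {"x": -9, "y": -9, "z": 21, "rx": 2.5, "ry": 5.4, "rz": 22.7}, {"x": -12, "y": -10, "z": 27, "rx": 3.3, "ry": 7.1, "rz": 30.4}, {"x": -16, "y": -11, "z": 32, "rx": 4.2, "ry": 8.7, "rz": 38.2}, {"x": -20, "y": -10, "z": 37, "rx": 5.1, "ry": 10.4, "rz": 46.0}, {"x": -25, "y": -8, "z": 41, "rx": 6.0, "ry": 12.0, "rz": 53.8}, {"x": -30, "y": -5, "z": 44, "rx": 6.9, "ry": 13.6, "rz": 61.6}, {"x": -36, "y": -2, "z": 46, "rx": 7.8, "ry": 15.3, "rz": 69.5}, {"x": -43, "y": 3, "z": 48, "rx": 8.8, "ry": 17.0, "rz": 77.3}, {"x": -50, "y": 8, "z": 50, "rx": 9.9, "ry": 18.8, "rz": 85.2}, {"x": -58, "y": 14, "z": 51, "rx": 11.0, "ry": 20.7, "rz": 93.0}, {"x": -66, "y": 20, "z": 51, "rx": 12.1, "ry": 22.6, "rz": 100.8}, {"x": -76, "y": 27, "z": 50, "rx": 13.4, "ry": 24.7, "rz": 108.6}, {"x": -86, "y": 35, "z": 49, "rx": 14.8, "ry": 27.0, "rz": 116.2}, 
last step (8.113888027276976, np.float64(12.708001890843171))
top 0.4265728736180942 1
scene 0.41755969618490585 1
rail [0.6196 0.287  0.9037] 0.893
rail [0.6217 0.285  0.8998] 0.84
rail [0.619  0.2877 0.9034] 0.046
```

Call:
arm_command([
  {"x": -3, "y": -4, "z": 8, "rx": 0.8, "ry": 1.9, "rz": 7.5},
  {"x": -5, "y": -7, "z": 15, "rx": 1.6, "ry": 3.7, "rz": 15.1},
  {"x": -9, "y": -9, "z": 21, "rx": 2.5, "ry": 5.4, "rz": 22.7},
  {"x": -12, "y": -10, "z": 27, "rx": 3.3, "ry": 7.1, "rz": 30.4},
  {"x": -16, "y": -11, "z": 32, "rx": 4.2, "ry": 8.7, "rz": 38.2},
  {"x": -20, "y": -10, "z": 37, "rx": 5.1, "ry": 10.4, "rz": 46},
  {"x": -25, "y": -8, "z": 41, "rx": 6, "ry": 12, "rz": 53.8},
  {"x": -30, "y": -5, "z": 44, "rx": 6.9, "ry": 13.6, "rz": 61.6},
  {"x": -36, "y": -2, "z": 46, "rx": 7.8, "ry": 15.3, "rz": 69.5},
  {"x": -43, "y": 3, "z": 48, "rx": 8.8, "ry": 17, "rz": 77.3},
  {"x": -50, "y": 8, "z": 50, "rx": 9.9, "ry": 18.8, "rz": 85.2},
  {"x": -58, "y": 14, "z": 51, "rx": 11, "ry": 20.7, "rz": 93},
  {"x": -66, "y": 20, "z": 51, "rx": 12.1, "ry": 22.6, "rz": 100.8},
  {"x": -76, "y": 27, "z": 50, "rx": 13.4, "ry": 24.7, "rz": 108.6},
  {"x": -86, "y": 35, "z": 49, "rx": 14.8, "ry": 27, "rz": 116.2},
  {"x": -86, "y": 35, "z": 49, "rx": 14.8, "ry": 27, "rz": 116.2},
  {"x": -86, "y": 35, "z": 49, "rx": 14.8, "ry": 27, "rz": 116.2},
  {"x": -86, "y": 35, "z": 49, "rx": 14.8, "ry": 27, "rz": 116.2},
])

```text
time: 36.15
tool_pos: [0.4459, 0.364, 0.1569]
tool_rot: [-3.137, 1.051, -2.239]
contact_force: [-0.1, -0.0, -0.7]
opening: 0.0358
grip_force: 25.0
```

Run:
```python
from k import *
p=placeO(RC+.185*RU,RA,.048,T1,1)
chain([("pl+25",lift(p,.025)),("pl",p)])
g=(RC+.185*RU);print(g)
P2=read_camera("scene");cv2.imwrite("pics/c2.png",cv2.resize(P2["pixels"][60:260,290:490],None,fx=3,fy=3))
for r in locate(BOT,upyaw,[(*g,.083,RA)],"bottle_c",[.004]*3+[.1]): print("held",r)
```

```text
pl+25 xyz [50.5  0.4 27.3] rot [-0.12  0.21  0.09] rows 1.1 err 0.00 margin 0.46 dq/step 0.01 [0.34 0.71 2.24 2.51 0.89 1.7 ]
pl xyz [21.7 -0.  12.5] rot [0. 0. 0.] rows 0.5 err 0.00 margin 0.46 dq/step 0.00 [0.34 0.78 2.24 2.54 0.95 1.65]
[0.47444204 0.40037029]
held (array([0.4772, 0.4014, 0.0836, 0.8163]), np.float64(0.57), [np.float64(0.55), np.float64(0.66)])
```

View pics/c2.png

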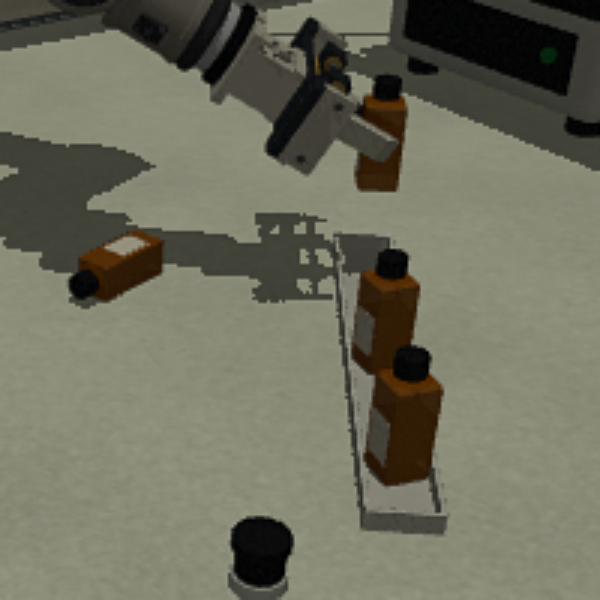

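The crop shows the bottle held upright at (382,135) above the rail's far end, with bottle d at (120,265) clear of the arm. I lower it gently.

Call:
arm_command([
  {"x": 20, "y": 0.4, "z": 11, "rx": 0, "ry": 0, "rz": 0},
  {"x": 40, "y": 0.4, "z": 22, "rx": 0, "ry": 0, "rz": 0},
  {"x": 53, "y": 0.4, "z": 29, "rx": 0, "ry": 0, "rz": 0},
  {"x": 61, "y": 0.4, "z": 34, "rx": 0, "ry": 0, "rz": 0},
  {"x": 66, "y": 0.4, "z": 37, "rx": 0, "ry": 0, "rz": 0},
  {"x": 68.5, "y": 0.4, "z": 38, "rx": 0, "ry": 0, "rz": 0},
  {"x": 68.5, "y": 0.4, "z": 38, "rx": 0, "ry": 0, "rz": 0},
  {"x": 68.5, "y": 0.4, "z": 38, "rx": 0, "ry": 0, "rz": 0},
])

```text
time: 37.2
tool_pos: [0.4441, 0.3633, 0.0785]
tool_rot: [-3.141, 1.05, -2.244]
contact_force: [0.2, 0.3, -1.2]
opening: 0.0359
grip_force: 25.0
```

Call:
arm_command([
  {"x": 0.9, "y": 0, "z": 0.5, "rx": 0, "ry": 0, "rz": 0},
  {"x": 1.7, "y": 0, "z": 1, "rx": 0, "ry": 0, "rz": 0},
  {"x": 1.7, "y": 0, "z": 1, "rx": 0, "ry": 0, "rz": 0},
])

```text
time: 37.5
tool_pos: [0.4441, 0.3633, 0.0763]
tool_rot: [3.141, 1.05, -2.245]
contact_force: [-0.1, 0.0, 0.4]
opening: 0.0359
grip_force: 25.0
```

Call:
arm_command([
  {"x": 0.9, "y": 0, "z": 0.5, "rx": 0, "ry": 0, "rz": 0},
  {"x": 1.7, "y": 0, "z": 1, "rx": 0, "ry": 0, "rz": 0},
  {"x": 1.7, "y": 0, "z": 1, "rx": 0, "ry": 0, "rz": 0},
])

```text
time: 37.8
tool_pos: [0.4443, 0.3635, 0.076]
tool_rot: [-3.141, 1.054, -2.244]
contact_force: [-5.2, -5.9, 12.4]
opening: 0.0356
grip_force: 25.0
```

Run:
```python
from k import *
g=(RC+.185*RU)
for v in(("scene",),("top",)):
  for r in locate(BOT,upyaw,[(*g,.003,RA)],"bottle_c",[.004]*3+[.1],v): print("held",r)
  for r in locate(BOT,upyaw,[(.6196,.2865,.003,-.34)],"bottle_c",[.004]*3+[.1],v): print("ref a",r)
```

```text
held (array([0.474 , 0.4031, 0.0039, 0.7948]), np.float64(0.5), [np.float64(0.64)])
ref a (array([ 0.6181,  0.2876,  0.0045, -0.306 ]), np.float64(0.13), [np.float64(0.87)])
held (array([ 0.462 ,  0.5953, -0.3437,  0.9101]), np.float64(0.27), [np.float64(0.58)])
ref a (array([ 0.6185,  0.2866,  0.0024, -0.2164]), np.float64(0.09), [np.float64(0.88)])
```

Floor contact is at the expected height, so I release and withdraw along the tool axis.

Call:
arm_command([
  {"x": -1, "y": 0, "z": -0.5, "rx": 0, "ry": 0, "rz": 0},
  {"x": -1, "y": 0, "z": -0.5, "rx": 0, "ry": 0, "rz": 0},
  {"x": -1, "y": 0, "z": -0.5, "rx": 0, "ry": 0, "rz": 0},
  {"x": -1, "y": 0, "z": -0.5, "rx": 0, "ry": 0, "rz": 0},
  {"x": -1, "y": 0, "z": -15, "rx": 0, "ry": 0, "rz": 0},
  {"x": -1, "y": 0, "z": -40, "rx": 0, "ry": 0, "rz": 0},
  {"x": -1, "y": 0, "z": -75, "rx": 0, "ry": 0, "rz": 0},
  {"x": -40, "y": 0, "z": -100, "rx": 0, "ry": 0, "rz": 0},
  {"x": -85, "y": 0, "z": -115, "rx": 0, "ry": 0, "rz": 0},
  {"x": -120, "y": 0, "z": -115, "rx": 0, "ry": 0, "rz": 0},
  {"x": -120, "y": 0, "z": -115, "rx": 0, "ry": 0, "rz": 0},
  {"x": -120, "y": 0, "z": -115, "rx": 0, "ry": 0, "rz": 0},
], hand=52)

```text
time: 39.4
tool_pos: [0.4189, 0.3321, 0.2359]
tool_rot: [-3.14, 1.05, -2.242]
contact_force: [0.7, -0.5, -0.1]
opening: 0.0516
grip_force: 0.0
```

Run:
```python
from k import *
g=(RC+.185*RU)
for r in locate(BOT,upyaw,[(*g,.003,RA),(.6196,.2865,.003,-.34),(.7399,.1929,.003,1.12)],"bottle_c",[.004]*3+[.1]): print("st",r)
for r in locate(BOT,lying,[(.3680,.2264,.018,-1.27)],"bottle_c",[.004]*3+[.1]): print("lying",r)
P2=read_camera("scene");cv2.imwrite("pics/c3.png",cv2.resize(P2["pixels"][60:260,290:490],None,fx=3,fy=3))
g=graspO((.3680,.2264),-1.27,.048,T1,1);jrows(lift(g,.15),26,13,np.array([-.1,.5,2.,.6,1.1,-.9]))
```

```text
st (array([0.4721, 0.4037, 0.0017, 0.8283]), np.float64(0.13), [np.float64(0.24), np.float64(0.86)])
st (array([ 0.6189,  0.287 ,  0.005 , -0.2857]), np.float64(0.17), [np.float64(0.86), np.float64(0.82)])
st (array([0.7396, 0.1922, 0.0042, 1.1073]), np.float64(0.1), [np.float64(0.89), np.float64(0.92)])
lying (array([ 0.3688,  0.227 ,  0.0195, -1.2938]), np.float64(0.11), [np.float64(0.9), np.float64(0.88)])
goal err 2.658056288973107e-06 [-0.09  0.3   1.93  0.52  1.18 -0.67] t 39.85
{"x": -5, "y": -0, "z": 1, "rx": -1.5, "ry": -0.5, "rz": -9.0}, {"x": -9, "y": -0, "z": 1, "rx": -3.0, "ry": -1.1, "rz": -17.9}, {"x": -12, "y": -0, "z": 0, "rx": -4.4, "ry": -1.8, "rz": -26.8}, {"x": -14, "y": -1, "z": -0, "rx": -5.9, "ry": -2.6, "rz": -35.7}, {"x": -16, "y": -1, "z": -1, "rx": -7.3, "ry": -3.5, "rz": -44.6}, {"x": -16, "y": -1, "z": -3, "rx": -8.8, "ry": -4.4, "rz": -53.4}, {"x": -16, "y": -1, "z": -5, "rx": -10.3, "ry": -5.5, "rz": -62.1}, {"x": -16, "y": -2, "z": -7, "rx": -11.8, "ry": -6.7, "rz": -70.9}, {"x": -14, "y": -3, "z": -9, "rx": -13.3, "ry": -7.9, "rz": -79.5}, {"x": -12, "y": -4, "z": -12, "rx": -14.9, "ry": -9.4, "rz": -88.1}, {"x": -9, "y": -6, "z": -15, "rx": -16.6, "ry": -11.0, "rz": -96.6}, {"x": -5, "y": -7, "z": -19, "rx": -18.3, "ry": -12.7, "rz": -105.0}, {"x": -1, "y": -10, "z": -23, "rx": -20.1, "ry": -14.7, "rz": -113.3}, 
last step (8.699497030917374, np.float64(6.397633808607769))
```

View pics/c3.png

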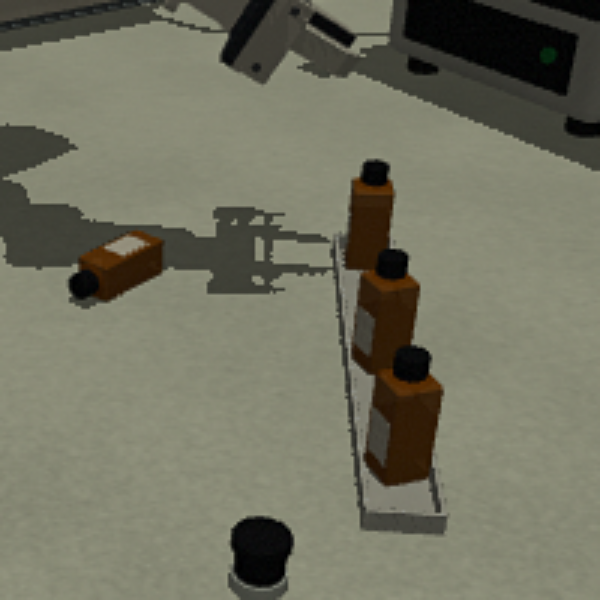

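The crop shows bottle c standing upright in the rail at (372,230), next to a at (385,315) and b at (405,415). Bottle d lies at (120,265). Now to d.

Call:
arm_command([
  {"x": -5, "y": 0, "z": 1, "rx": -1.5, "ry": -0.5, "rz": -8.4},
  {"x": -9, "y": 0, "z": 1, "rx": -3, "ry": -1.1, "rz": -17},
  {"x": -12, "y": 0, "z": 0, "rx": -4.4, "ry": -1.8, "rz": -25.5},
  {"x": -14, "y": -1, "z": 0, "rx": -5.9, "ry": -2.6, "rz": -34},
  {"x": -16, "y": -1, "z": -1, "rx": -7.3, "ry": -3.5, "rz": -42.5},
  {"x": -16, "y": -1, "z": -3, "rx": -8.8, "ry": -4.4, "rz": -51},
  {"x": -16, "y": -1, "z": -5, "rx": -10.3, "ry": -5.5, "rz": -59.5},
  {"x": -16, "y": -2, "z": -7, "rx": -11.8, "ry": -6.7, "rz": -68},
  {"x": -14, "y": -3, "z": -9, "rx": -13.3, "ry": -7.9, "rz": -76.5},
  {"x": -12, "y": -4, "z": -12, "rx": -14.9, "ry": -9.4, "rz": -85},
  {"x": -9, "y": -6, "z": -15, "rx": -16.6, "ry": -11, "rz": -93.5},
  {"x": -5, "y": -7, "z": -19, "rx": -18.3, "ry": -12.7, "rz": -102},
  {"x": -1, "y": -10, "z": -23, "rx": -20.1, "ry": -14.7, "rz": -110},
  {"x": -1, "y": -10, "z": -23, "rx": -20.1, "ry": -14.7, "rz": -113.3},
  {"x": -1, "y": -10, "z": -23, "rx": -20.1, "ry": -14.7, "rz": -113.3},
], hand=60)

```text
time: 41.35
tool_pos: [0.415, 0.3105, 0.2476]
tool_rot: [-2.196, -0.165, -0.134]
contact_force: [1.3, 0.1, 0.5]
opening: 0.0599
grip_force: 0.0
```

Run:
```python
from k import *
g=graspO((.3686,.2268),-1.28,.048,T1,1);jrows(lift(g,.15),14,14,np.array([-.1,.5,2.,.6,1.1,-.9]))
```

```text
goal err 2.6977210808152843e-06 [-0.09  0.3   1.94  0.53  1.17 -0.66] t 41.35
{"x": -1, "y": 5, "z": -4, "rx": -0.9, "ry": -1.7, "rz": -7.7}, {"x": -2, "y": 11, "z": -9, "rx": -1.6, "ry": -3.5, "rz": -15.4}, {"x": -4, "y": 17, "z": -14, "rx": -2.3, "ry": -5.5, "rz": -23.0}, {"x": -5, "y": 24, "z": -20, "rx": -2.8, "ry": -7.6, "rz": -30.6}, {"x": -6, "y": 32, "z": -26, "rx": -3.3, "ry": -9.8, "rz": -38.0}, {"x": -7, "y": 40, "z": -32, "rx": -3.5, "ry": -12.2, "rz": -45.3}, {"x": -8, "y": 48, "z": -40, "rx": -3.7, "ry": -14.7, "rz": -52.6}, {"x": -9, "y": 57, "z": -47, "rx": -3.6, "ry": -17.3, "rz": -59.7}, {"x": -9, "y": 66, "z": -56, "rx": -3.4, "ry": -20.1, "rz": -66.7}, {"x": -10, "y": 75, "z": -65, "rx": -2.9, "ry": -23.1, "rz": -73.5}, {"x": -10, "y": 85, "z": -74, "rx": -2.3, "ry": -26.2, "rz": -80.2}, {"x": -11, "y": 95, "z": -85, "rx": -1.4, "ry": -29.4, "rz": -86.7}, {"x": -11, "y": 105, "z": -96, "rx": -0.2, "ry": -32.8, "rz": -93.1}, {"x": -10, "y": 115, "z": -107, "rx": 1.3, "ry": -36.3, "rz": -99.2}, 
last step (7.1748486031183845, np.float64(15.410892664665647))
```

Call:
arm_command([
  {"x": -1, "y": 5, "z": -4, "rx": -0.9, "ry": -1.7, "rz": -7.7},
  {"x": -2, "y": 11, "z": -9, "rx": -1.6, "ry": -3.5, "rz": -15.4},
  {"x": -4, "y": 17, "z": -14, "rx": -2.3, "ry": -5.5, "rz": -23},
  {"x": -5, "y": 24, "z": -20, "rx": -2.8, "ry": -7.6, "rz": -30.6},
  {"x": -6, "y": 32, "z": -26, "rx": -3.3, "ry": -9.8, "rz": -38},
  {"x": -7, "y": 40, "z": -32, "rx": -3.5, "ry": -12.2, "rz": -45.3},
  {"x": -8, "y": 48, "z": -40, "rx": -3.7, "ry": -14.7, "rz": -52.6},
  {"x": -9, "y": 57, "z": -47, "rx": -3.6, "ry": -17.3, "rz": -59.7},
  {"x": -9, "y": 66, "z": -56, "rx": -3.4, "ry": -20.1, "rz": -66.7},
  {"x": -10, "y": 75, "z": -65, "rx": -2.9, "ry": -23.1, "rz": -73.5},
  {"x": -10, "y": 85, "z": -74, "rx": -2.3, "ry": -26.2, "rz": -80.2},
  {"x": -11, "y": 95, "z": -85, "rx": -1.4, "ry": -29.4, "rz": -86.7},
  {"x": -11, "y": 105, "z": -96, "rx": -0.2, "ry": -32.8, "rz": -93.1},
  {"x": -10, "y": 115, "z": -107, "rx": 1.3, "ry": -36.3, "rz": -99.2},
  {"x": -10, "y": 115, "z": -107, "rx": 1.3, "ry": -36.3, "rz": -99.2},
  {"x": -10, "y": 115, "z": -107, "rx": 1.3, "ry": -36.3, "rz": -99.2},
  {"x": -10, "y": 115, "z": -107, "rx": 1.3, "ry": -36.3, "rz": -99.2},
])

```text
time: 43.05
tool_pos: [0.3891, 0.159, 0.2158]
tool_rot: [-3.14, -0.526, 1.857]
contact_force: [-0.4, -0.3, -0.0]
opening: 0.0602
grip_force: 0.0
```

Run:
```python
from k import *
for v in(("scene",),("top",)):
  for r in locate(BOT,lying,[(.3686,.2268,.018,-1.28)],"bottle_c",[.004]*3+[.1],v): print("lying",r)
g=graspO((.3686,.2268),-1.28,.048,T1,1);chain([("g",g)]);print(g[0])
```

```text
lying (array([ 0.3637,  0.2284,  0.0156, -1.2545]), np.float64(0.07), [np.float64(0.92)])
lying (None, 9, [np.float64(0.0)])
g xyz [-75.6  -0.2 129.7] rot [-0.   -0.06 -0.08] rows 3.0 err 0.00 margin 0.54 dq/step 0.02 [-0.09  0.6   2.06  0.68  0.82 -0.94]
[0.38910014 0.15830187 0.06570319]
```

Call:
arm_command([
  {"x": -20, "y": 0, "z": 35, "rx": 0, "ry": 0, "rz": 0},
  {"x": -43, "y": 0, "z": 74, "rx": 0, "ry": 0, "rz": 0},
  {"x": -60, "y": 0, "z": 104, "rx": 0, "ry": 0, "rz": 0},
  {"x": -70, "y": 0, "z": 121, "rx": 0, "ry": 0, "rz": 0},
  {"x": -75.3, "y": 0, "z": 129.6, "rx": 0, "ry": 0, "rz": 0},
  {"x": -75.3, "y": 0, "z": 129.6, "rx": 0, "ry": 0, "rz": 0},
  {"x": -75.3, "y": 0, "z": 129.6, "rx": 0, "ry": 0, "rz": 0},
])

```text
time: 43.95
tool_pos: [0.3899, 0.1583, 0.0666]
tool_rot: [3.141, -0.524, 1.861]
contact_force: [0.6, 0.1, 0.0]
opening: 0.0598
grip_force: 0.0
```

Call:
arm_command([
  {"x": 0, "y": 0, "z": 0, "rx": 0, "ry": 0, "rz": 0},
  {"x": 0, "y": 0, "z": 0, "rx": 0, "ry": 0, "rz": 0},
  {"x": 0, "y": 0, "z": 0, "rx": 0, "ry": 0, "rz": 0},
  {"x": 0, "y": 0, "z": 0, "rx": 0, "ry": 0, "rz": 0},
  {"x": 0, "y": 0, "z": 0, "rx": 0, "ry": 0, "rz": 0},
], hand=30)

```text
time: 44.45
tool_pos: [0.3897, 0.1582, 0.0664]
tool_rot: [3.141, -0.524, 1.861]
contact_force: [-0.6, -1.2, 7.3]
opening: 0.0359
grip_force: 24.9
```

Call:
arm_command([
  {"x": 10, "y": 0, "z": -17, "rx": 0, "ry": 0, "rz": 0},
  {"x": 30, "y": 0, "z": -52, "rx": 0, "ry": 0, "rz": 0},
  {"x": 50, "y": 0, "z": -87, "rx": 0, "ry": 0, "rz": 0},
  {"x": 70, "y": 0, "z": -121, "rx": 0, "ry": 0, "rz": 0},
  {"x": 85, "y": 0, "z": -147, "rx": 0, "ry": 0, "rz": 0},
  {"x": 85, "y": 0, "z": -147, "rx": 0, "ry": 0, "rz": 0},
  {"x": 85, "y": 0, "z": -147, "rx": 0, "ry": 0, "rz": 0},
])

```text
time: 45.15
tool_pos: [0.3893, 0.1582, 0.2357]
tool_rot: [3.141, -0.523, 1.862]
contact_force: [-0.2, 0.0, -1.9]
opening: 0.0358
grip_force: 24.9
```

Run:
```python
from k import *
a=np.array([.6189,.287]);c=np.array([.473,.4025]);print((a+c)/2, RC+.093*RU,np.linalg.norm(a-c))
p=placeO(RC+.093*RU,RA,.048,T1,1)
q,e=ik(*lift(p,.11),np.array([.15,.6,2.1,2.1,.9,1.8]))
qa=observe()["qpos"]
for k in range(0,29,4):
    pos,r=fk(qa+(q-qa)*k/28,P);gp=pos+r.apply([0,0,.047]);ax=r.apply([-.866,0,-.5]);print(gp.round(3),"base",(gp-.048*ax).round(3),"cap",(gp+.052*ax).round(3),"tcp",pos.round(3))
print(path(q,lift(p,.11),p))
jrows(lift(p,.11),28,14,np.array([.15,.6,2.1,2.1,.9,1.8]))
```

```text
[0.54595 0.34475] [0.54647951 0.34314614] 0.18608347589186963
[0.383 0.181 0.195] base [0.369 0.227 0.195] cap [0.398 0.131 0.195] tcp [0.389 0.158 0.236]
[0.404 0.237 0.197] base [0.412 0.283 0.203] cap [0.395 0.186 0.191] tcp [0.407 0.208 0.234]
[0.428 0.282 0.202] base [0.457 0.319 0.207] cap [0.397 0.24  0.196] tcp [0.427 0.248 0.235]
[0.454 0.315 0.206] base [0.496 0.337 0.204] cap [0.408 0.29  0.207] tcp [0.448 0.278 0.234]
[0.481 0.336 0.205] base [0.526 0.342 0.19 ] cap [0.432 0.329 0.222] tcp [0.469 0.298 0.231]
[0.506 0.346 0.198] base [0.542 0.341 0.167] cap [0.467 0.352 0.232] tcp [0.489 0.309 0.222]
[0.527 0.346 0.184] base [0.546 0.339 0.14 ] cap [0.506 0.354 0.231] tcp [0.506 0.311 0.207]
[0.542 0.338 0.161] base [0.542 0.338 0.113] cap [0.542 0.338 0.213] tcp [0.517 0.306 0.184]
(array([0.1492893 , 0.78414506, 2.13372142, 2.28012046, 0.89168977,
       1.76643727]), 'err 0.00 margin 0.46 dq/step 0.03')
goal err 6.140377281040283e-06 [0.15 0.51 2.11 2.04 0.73 2.1 ] t 45.15
{"x": 9, "y": 8, "z": 6, "rx": -1.5, "ry": 2.2, "rz": 6.7}, {"x": 19, "y": 16, "z": 12, "rx": -2.
[... 166 characters left out ...]
y": 39, "z": 27, "rx": -5.0, "ry": 11.7, "rz": 34.4}, {"x": 51, "y": 46, "z": 31, "rx": -5.3, "ry": 14.3, "rz": 41.5}, {"x": 58, "y": 54, "z": 35, "rx": -5.4, "ry": 16.9, "rz": 48.6}, {"x": 64, "y": 62, "z": 39, "rx": -5.3, "ry": 19.5, "rz": 55.9}, {"x": 70, "y": 69, "z": 42, "rx": -4.9, "ry": 22.2, "rz": 63.1}, {"x": 76, "y": 76, "z": 45, "rx": -4.3, "ry": 24.9, "rz": 70.4}, {"x": 80, "y": 84, "z": 48, "rx": -3.5, "ry": 27.6, "rz": 77.7}, {"x": 84, "y": 91, "z": 50, "rx": -2.4, "ry": 30.3, "rz": 85.1}, {"x": 88, "y": 97, "z": 53, "rx": -1.2, "ry": 33.1, "rz": 92.5}, {"x": 90, "y": 104, "z": 55, "rx": 0.4, "ry": 35.8, "rz": 99.9}, 
last step (7.990944153910629, np.float64(7.635151258853528))
```

Call:
arm_command([
  {"x": 9, "y": 8, "z": 6, "rx": -1.5, "ry": 2.2, "rz": 6.7},
  {"x": 19, "y": 16, "z": 12, "rx": -2.7, "ry": 4.4, "rz": 13.5},
  {"x": 27, "y": 23, "z": 18, "rx": -3.7, "ry": 6.8, "rz": 20.4},
  {"x": 36, "y": 31, "z": 23, "rx": -4.5, "ry": 9.2, "rz": 27.4},
  {"x": 44, "y": 39, "z": 27, "rx": -5, "ry": 11.7, "rz": 34.4},
  {"x": 51, "y": 46, "z": 31, "rx": -5.3, "ry": 14.3, "rz": 41.5},
  {"x": 58, "y": 54, "z": 35, "rx": -5.4, "ry": 16.9, "rz": 48.6},
  {"x": 64, "y": 62, "z": 39, "rx": -5.3, "ry": 19.5, "rz": 55.9},
  {"x": 70, "y": 69, "z": 42, "rx": -4.9, "ry": 22.2, "rz": 63.1},
  {"x": 76, "y": 76, "z": 45, "rx": -4.3, "ry": 24.9, "rz": 70.4},
  {"x": 80, "y": 84, "z": 48, "rx": -3.5, "ry": 27.6, "rz": 77.7},
  {"x": 84, "y": 91, "z": 50, "rx": -2.4, "ry": 30.3, "rz": 85.1},
  {"x": 88, "y": 97, "z": 53, "rx": -1.2, "ry": 33.1, "rz": 92.5},
  {"x": 90, "y": 104, "z": 55, "rx": 0.4, "ry": 35.8, "rz": 99.9},
  {"x": 90, "y": 104, "z": 55, "rx": 0.4, "ry": 35.8, "rz": 99.9},
  {"x": 90, "y": 104, "z": 55, "rx": 0.4, "ry": 35.8, "rz": 99.9},
])

```text
time: 46.75
tool_pos: [0.4583, 0.2888, 0.2317]
tool_rot: [-2.193, -0.138, -0.123]
contact_force: [-0.9, -0.8, 0.4]
opening: 0.0358
grip_force: 24.9
```

Run:
```python
from k import *
p=placeO(RC+.093*RU,RA,.048,T1,1)
jrows(lift(p,.11),15,15,np.array([.15,.6,2.1,2.1,.9,1.8]))
```

```text
goal err 6.140377281040283e-06 [0.15 0.51 2.11 2.04 0.73 2.1 ] t 46.75
{"x": 4, "y": -2, "z": 5, "rx": 0.9, "ry": 1.5, "rz": 7.3}, {"x": 9, "y": -3, "z": 10, "rx": 1.9, "ry": 2.9, "rz": 14.6}, {"x": 13, "y": -4, "z": 14, "rx": 2.9, "ry": 4.3, "rz": 22.0}, {"x": 17, "y": -4, "z": 18, "rx": 4.0, "ry": 5.6, "rz": 29.4}, {"x": 21, "y": -3, "z": 22, "rx": 5.2, "ry": 6.8, "rz": 36.8}, {"x": 25, "y": -3, "z": 26, "rx": 6.5, "ry": 7.9, "rz": 44.3}, {"x": 29, "y": -1, "z": 29, "rx": 7.8, "ry": 9.0, "rz": 51.8}, {"x": 32, "y": 1, "z": 33, "rx": 9.2, "ry": 10.0, "rz": 59.3}, {"x": 35, "y": 4, "z": 36, "rx": 10.6, "ry": 10.9, "rz": 66.8}, {"x": 39, "y": 7, "z": 39, "rx": 12.2, "ry": 11.8, "rz": 74.4}, {"x": 41, "y": 11, "z": 42, "rx": 13.8, "ry": 12.7, "rz": 81.9}, {"x": 44, "y": 15, "z": 44, "rx": 15.5, "ry": 13.5, "rz": 89.5}, {"x": 46, "y": 19, "z": 47, "rx": 17.3, "ry": 14.3, "rz": 97.0}, {"x": 48, "y": 25, "z": 49, "rx": 19.2, "ry": 15.0, "rz": 104.6}, {"x": 49, "y": 30, "z": 51, "rx": 21.2, "ry": 15.7, "rz": 112.1}, 
last step (7.818962366934397, np.float64(6.200139664193772))
```

Call:
arm_command([
  {"x": 4, "y": -2, "z": 5, "rx": 0.9, "ry": 1.5, "rz": 7.3},
  {"x": 9, "y": -3, "z": 10, "rx": 1.9, "ry": 2.9, "rz": 14.6},
  {"x": 13, "y": -4, "z": 14, "rx": 2.9, "ry": 4.3, "rz": 22},
  {"x": 17, "y": -4, "z": 18, "rx": 4, "ry": 5.6, "rz": 29.4},
  {"x": 21, "y": -3, "z": 22, "rx": 5.2, "ry": 6.8, "rz": 36.8},
  {"x": 25, "y": -3, "z": 26, "rx": 6.5, "ry": 7.9, "rz": 44.3},
  {"x": 29, "y": -1, "z": 29, "rx": 7.8, "ry": 9, "rz": 51.8},
  {"x": 32, "y": 1, "z": 33, "rx": 9.2, "ry": 10, "rz": 59.3},
  {"x": 35, "y": 4, "z": 36, "rx": 10.6, "ry": 10.9, "rz": 66.8},
  {"x": 39, "y": 7, "z": 39, "rx": 12.2, "ry": 11.8, "rz": 74.4},
  {"x": 41, "y": 11, "z": 42, "rx": 13.8, "ry": 12.7, "rz": 81.9},
  {"x": 44, "y": 15, "z": 44, "rx": 15.5, "ry": 13.5, "rz": 89.5},
  {"x": 46, "y": 19, "z": 47, "rx": 17.3, "ry": 14.3, "rz": 97},
  {"x": 48, "y": 25, "z": 49, "rx": 19.2, "ry": 15, "rz": 104.6},
  {"x": 49, "y": 30, "z": 51, "rx": 21.2, "ry": 15.7, "rz": 112.1},
  {"x": 49, "y": 30, "z": 51, "rx": 21.2, "ry": 15.7, "rz": 112.1},
  {"x": 49, "y": 30, "z": 51, "rx": 21.2, "ry": 15.7, "rz": 112.1},
  {"x": 49, "y": 30, "z": 51, "rx": 21.2, "ry": 15.7, "rz": 112.1},
])

```text
time: 48.55
tool_pos: [0.5176, 0.3059, 0.1865]
tool_rot: [-3.137, 1.049, -2.238]
contact_force: [0.2, -1.0, -0.7]
opening: 0.0361
grip_force: 24.9
```

Run:
```python
from k import *
p=placeO(RC+.093*RU,RA,.048,T1,1)
chain([("pl",p)])
g=(RC+.093*RU)
print(locate(BOT,upyaw,[(*g,.113,RA)],"bottle_c",[.004]*3+[.1],("scene",)),g)
P2=read_camera("scene");cv2.imwrite("pics/d1.png",cv2.resize(P2["pixels"][60:260,290:490],None,fx=3,fy=3))
```

```text
pl xyz [97.4  0.8 55.4] rot [-0.09  0.11  0.11] rows 2.2 err 0.00 margin 0.45 dq/step 0.03 [0.15 0.78 2.13 2.28 0.89 1.77]
[(array([0.5453, 0.3461, 0.113 , 0.8279]), np.float64(0.36), [np.float64(0.7)])] [0.54647951 0.34314614]
```

View pics/d1.png

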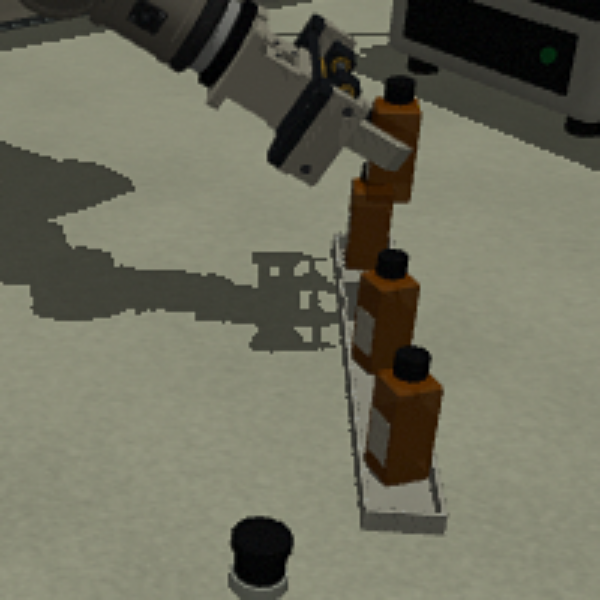

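The crop shows the second bottle held upright at (395,140), aligned over the gap between c and a. I lower it.

Call:
arm_command([
  {"x": 25, "y": 0.6, "z": 14, "rx": 0, "ry": 0, "rz": 0},
  {"x": 50, "y": 0.6, "z": 28, "rx": 0, "ry": 0, "rz": 0},
  {"x": 70, "y": 0.6, "z": 40, "rx": 0, "ry": 0, "rz": 0},
  {"x": 83, "y": 0.6, "z": 47, "rx": 0, "ry": 0, "rz": 0},
  {"x": 90, "y": 0.6, "z": 51, "rx": 0, "ry": 0, "rz": 0},
  {"x": 93.5, "y": 0.6, "z": 53, "rx": 0, "ry": 0, "rz": 0},
  {"x": 93.5, "y": 0.6, "z": 53, "rx": 0, "ry": 0, "rz": 0},
  {"x": 93.5, "y": 0.6, "z": 53, "rx": 0, "ry": 0, "rz": 0},
])

```text
time: 49.5
tool_pos: [0.5169, 0.3059, 0.0797]
tool_rot: [-3.141, 1.05, -2.244]
contact_force: [-0.2, 0.6, -1.6]
opening: 0.0358
grip_force: 24.9
```

Call:
arm_command([
  {"x": 0.9, "y": 0, "z": 0.5, "rx": 0, "ry": 0, "rz": 0},
  {"x": 1.7, "y": 0, "z": 1, "rx": 0, "ry": 0, "rz": 0},
  {"x": 1.7, "y": 0, "z": 1, "rx": 0, "ry": 0, "rz": 0},
])

```text
time: 49.8
tool_pos: [0.5167, 0.3058, 0.0772]
tool_rot: [3.141, 1.049, -2.245]
contact_force: [0.7, -0.1, -1.0]
opening: 0.0358
grip_force: 24.9
```

Call:
arm_command([
  {"x": 0.5, "y": 0, "z": 0.2, "rx": 0, "ry": 0, "rz": 0},
  {"x": 0.9, "y": 0, "z": 0.5, "rx": 0, "ry": 0, "rz": 0},
  {"x": 0.9, "y": 0, "z": 0.5, "rx": 0, "ry": 0, "rz": 0},
])

```text
time: 50.1
tool_pos: [0.5166, 0.3058, 0.0759]
tool_rot: [3.141, 1.049, -2.246]
contact_force: [0.0, -0.2, -1.0]
opening: 0.0359
grip_force: 24.9
```

Call:
arm_command([
  {"x": 0.5, "y": 0, "z": 0.2, "rx": 0, "ry": 0, "rz": 0},
  {"x": 0.9, "y": 0, "z": 0.5, "rx": 0, "ry": 0, "rz": 0},
  {"x": 0.9, "y": 0, "z": 0.5, "rx": 0, "ry": 0, "rz": 0},
])

```text
time: 50.4
tool_pos: [0.5167, 0.306, 0.0757]
tool_rot: [3.142, 1.051, -2.245]
contact_force: [-3.4, -2.1, 5.2]
opening: 0.0357
grip_force: 25.0
```

Call:
arm_command([
  {"x": 0.5, "y": 0, "z": 0.2, "rx": 0, "ry": 0, "rz": 0},
  {"x": 0.9, "y": 0, "z": 0.5, "rx": 0, "ry": 0, "rz": 0},
  {"x": 0.9, "y": 0, "z": 0.5, "rx": 0, "ry": 0, "rz": 0},
])

```text
time: 50.7
tool_pos: [0.5169, 0.3062, 0.0755]
tool_rot: [-3.141, 1.053, -2.243]
contact_force: [-4.9, -2.0, 9.7]
opening: 0.0357
grip_force: 25.0
```

Contact. I release, withdraw and retreat to a clear place.

Call:
arm_command([
  {"x": -0.9, "y": 0, "z": -0.5, "rx": 0, "ry": 0, "rz": 0},
  {"x": -0.9, "y": 0, "z": -0.5, "rx": 0, "ry": 0, "rz": 0},
  {"x": -0.9, "y": 0, "z": -0.5, "rx": 0, "ry": 0, "rz": 0},
  {"x": -0.9, "y": 0, "z": -0.5, "rx": 0, "ry": 0, "rz": 0},
  {"x": -0.9, "y": 0, "z": -15, "rx": 0, "ry": 0, "rz": 0},
  {"x": -0.9, "y": 0, "z": -40, "rx": 0, "ry": 0, "rz": 0},
  {"x": -0.9, "y": 0, "z": -75, "rx": 0, "ry": 0, "rz": 0},
  {"x": -20, "y": 0, "z": -110, "rx": 0, "ry": 0, "rz": 0},
  {"x": -45, "y": 0, "z": -150, "rx": 0, "ry": 0, "rz": 0},
  {"x": -75, "y": 0, "z": -180, "rx": 0, "ry": 0, "rz": 0},
  {"x": -75, "y": 0, "z": -180, "rx": 0, "ry": 0, "rz": 0},
  {"x": -75, "y": 0, "z": -180, "rx": 0, "ry": 0, "rz": 0},
], hand=52)

```text
time: 51.9
tool_pos: [0.4423, 0.2124, 0.2299]
tool_rot: [-3.136, 1.051, -2.241]
contact_force: [0.4, -0.3, -0.4]
opening: 0.0523
grip_force: 0.0
```

Run:
```python
from k import *
for r in locate(BOT,upyaw,[(*(RC+.185*RU),.003,RA),(*(RC+.093*RU),.003,RA),(.6196,.2865,.003,-.34),(.7399,.1929,.003,1.12)],"bottle_c",[.004]*3+[.1]): print("st",r)
for r in locate([P+np.array([0,0,.153]) for P in LID],up,[(.567,-.322,0)],"lid",[.004]*3): print("lid",r)
s=observe();print(s["time"],s["tool_pos"])
for n in("scene","top"):
    p=read_camera(n);cv2.imwrite(f"pics/end_{n}.png",p["pixels"])
    for q in("mouse","screw","loupe"): print(q,[np.round(r["point"],3).tolist() for r in mark_of(p,q)[:1]])
```

```text
st (array([0.4746, 0.3972, 0.0105, 0.7687]), np.float64(0.49), [np.float64(0.86), np.float64(0.5)])
st (array([0.5474, 0.3424, 0.0051, 0.7757]), np.float64(0.53), [np.float64(0.92), np.float64(0.48)])
st (array([ 0.6191,  0.2867,  0.0039, -0.3024]), np.float64(0.14), [np.float64(0.89), np.float64(0.85)])
st (array([0.7395, 0.1934, 0.0033, 1.0934]), np.float64(0.11), [np.float64(0.88), np.float64(0.92)])
lid (array([ 0.5665, -0.323 ,  0.0021]), np.float64(0.13), [np.float64(0.87), np.float64(0.83)])
52.3 [0.44238788 0.21323497 0.22755299]
mouse [[0.766, -0.252, 0.0]]
screw [[0.373, -0.238, -0.002]]
loupe [[0.785, 0.028, -0.001]]
mouse [[0.76, -0.25, 0.001]]
screw [[0.375, -0.239, -0.002]]
loupe [[0.78, 0.035, 0.003]]
```

View pics/end_scene.png

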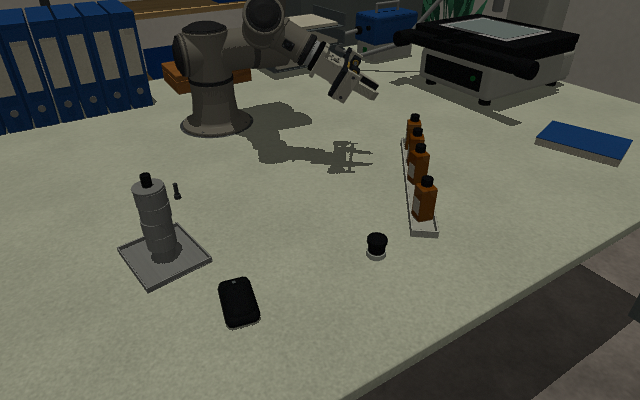

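View pics/end_top.png

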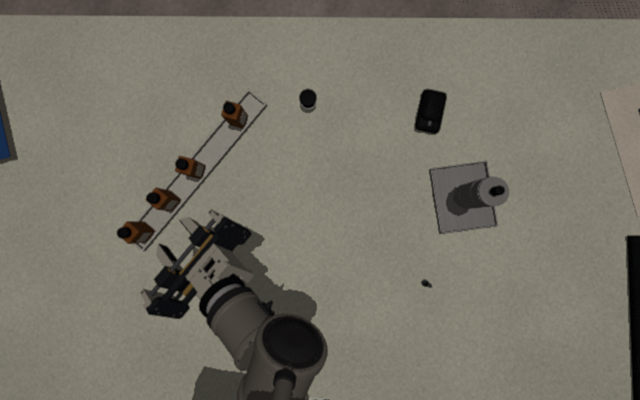

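The scene picture shows all four bottles upright in the rail, at (414,125), (418,140), (420,165) and (425,200), and the top picture agrees. The lidded stack is on the tray, the mouse, screw and loupe are where they were, and the robot touches nothing.

```bash
python3 -c "
from cell import *
print(hand_in())"
```

```text
the job is handed in; nothing more can be done
None
```

The job is handed in: all four cups are nested on the tray with the lid on, all four bottles stand in the rail, and the mouse, screw and loupe are where they were; it took about 52 s on the robot's clock.

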